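# Widen the tamper dock by one hole and stand the big tamper in it

## Task

The tamper dock is set too narrow for the big tamper with the pale wood handle. Press the orange snap button flush and slide the aluminium sleeve away from the bay until the button snaps fully out through the next hole, without ramming or wrenching the sleeve against the button; then set the big tamper down gently, upright, on the floor of the widened bay and let go. Leave everything else on the counter where it is.

Things in the scene. Friction and masses are not known exactly. Their poses are not given: they have to be found in the camera images.
- dock: tamper dock, fixed: dark wood plate 110 (x) x 308 (y) x 10 mm with a horizontal square telescoping tube along its y axis, centre line 55 mm above the counter. Origin: on the counter, under the tube's centre line, right below the snap button; x towards the side where the button sticks out, y along the tube away from the bay, z up. Grey post at y 119 to 141 mm, 72 mm high, holds the inner tube
- stop_face (a point): middle of the fixed black stop's bay side, at the bay floor (the plate's top, 10 mm above the counter), 142 mm from the dock's origin along -y; the stop is 70 mm wide in x, its top 55 mm above the counter. The bay runs along dock y from here to jaw_face
- jaw_face (a point): middle of the sliding jaw's bay side, at the bay floor, 112 mm from sleeve_grip along -y; the bay (30 mm wide at the start, 70 to 96 mm in the next hole) ends here
- sleeve (a joint): how far the sleeve with its jaw has slid from the start hole towards the post (dock +y, the bay widens), m: 0 with the button in the start hole (1 mm of play either way); end of travel 0.075. It drags with about 2 N
- sleeve_grip (a point): on the sleeve's centre line at the middle of its start hole; moves with the sleeve. From it the sleeve reaches 40 mm towards the post (dock +y) and 102 mm the other way, where it carries the black jaw (60 mm wide in x, 10 mm thick, 19 to 71 mm above the counter)
- shell: the sleeve: aluminium square tube, 28 x 28 mm outside, 2 mm wall; origin as sleeve_grip, axes as the dock's. Two 12 mm square holes in its +x face: the start hole at y = 0, the next one 40 to 66 mm away towards the bay (-y). That spacing differs from dock to dock and is not measured, it must be felt: the button snaps out and the sleeve stops dead against it
- snap (a joint): how far the snap button is pressed in, m: 0 fully out (6 mm proud of the sleeve), 0.006 flush with the sleeve's outer face, 0.008 riding under its wall. Takes 1.8 N to start, 3.6 N flush. Its end is domed: held flush (one finger on it, the other on the opposite face), it dips under the hole's edge when the sleeve is pushed with 5 to 10 N
- button: the orange snap button, a 10 mm thick domed pin pointing along dock +x from the fixed inner tube out through a hole of the sleeve, 55 mm above the counter; it does not move along y. Origin on the tube's centre line (goes inwards with the press)
- tamper: the tamper to dock: steel base disc 58 mm wide and 22 mm tall, neck 18 mm, pale wood handle 28 mm in diameter from 42 to 90 mm above the underside, about 0.4 kg; stands upright; origin at centre of underside, z up
- small_tamper: bystander: smaller tamper, black handle, 49 mm steel base, 90 mm tall; origin at centre of underside; leave it alone
- cup_a: bystander: white cup, 64 mm wide, 60 mm tall; origin at centre of underside
- cup_b: bystander: white cup like cup_a
- milk_jug: bystander: steel milk jug with handle, 84 mm wide, 100 mm tall; origin at centre of underside
- syrup: bystander: amber bottle with paper label, 66 mm wide, 200 mm tall; origin at centre of underside
- dosing_ring: bystander: aluminium ring, 64 mm wide, 22 mm tall; origin at centre of underside
- spoon: bystander: spoon lying on the counter
- sugar_jar: bystander: glass jar with steel cap, 80 mm wide, 100 mm tall; origin at centre of underside
Things that resemble listed ones, but are neither listed nor needed, are in the scene too. Leave any turquoise look-alike of the tamper alone.

How it is judged:
By the outcome, as a careful person would: the job done as asked, in the order asked, and still so for the second after the job is handed in, with the robot touching nothing.
It also fails if it takes over 53 s, if anything falls off the work surface, if the arm or the gripper's body presses on something with over 40 N, if the wrist force passes 120 N, or if a joint passes its speed limit or range.

## Robot

A 7-joint arm with a two-finger parallel gripper is mounted at the origin on the work surface. World frame = base frame: x ahead of the robot, y to its left, z up, the work surface at z = 0. Lengths are in m, angles in degrees, forces in N, time in s.
With the tool pointing down it reaches from about 0.425 to 1.025 m from the base axis. Payload 9.4 kg.
Tool frame: the origin (TCP) lies midway between the tips of the shut fingers; the grasp point (between the pads) lies 19 mm behind it (ctrl.pinch_z is the distance from the TCP to the grasp point, in m); z points along the fingers, x is the direction in which the jaws open and shut, and the axes are right-handed (so a half turn about z gives the same grasp; the last joint's range is limited). The gripper opens to 85 mm and grips with 20 to 120 N. Pads are 22 mm wide; open, the fingers measure 114 mm over their backs; the gripper's body (76 mm by 85 mm) begins 54 mm behind the grasp point. The pads swing forward as they close: fully open they stand 13 mm farther back than shut.
Start: joints at [61.667, 34.337, -0.143, 91.639, 0.103, 54.024, -4.572], TCP at [0.294, -0.663, 0.193] pointing down, gripper open.
Joint ranges: [-147.43, 147.43], [-19.82, 112.94], [-74.19, 73.91], [6.32, 146.72], [-59.91, 239.91], [6.04, 106.73], [-150.56, 150.56]. Speed limits (degrees/s): [127.2, 127.2, 172.46, 172.46, 180, 180, 180].

## Interface

Orientations are given as a 3x3 rotation matrix whose columns are the frame's x, y, z axes.
In Python, from cell import telemetry, read_camera, camera_model, workorder, ctrl gives the robot as it stands.
- The arm moves only by the shell command python3 -m inch 'ROWS' [FORCE]. ROWS is a JSON object of lists of equal length, an entry for each row: "xyz": the shift along the tool's x, y, z in cm, a list of three; "dr": the turn, a rotation vector about the tool's x, y, z in rad, a list of three; "grip": the finger opening in cm, from 0 to 8.54. In form: {"xyz": [[x, y, z], ...], "dr": [[ax, ay, az], ...], "grip": [grip, ...]}. A call has 1 to 8 rows; each row is the pose to reach, as a shift and turn from the pose commanded when the call began, along the tool's axes at that moment; what a row does not reach only later rows make up. A row lasts 1/10 s, in which the tool goes at most 50 mm and 8.59 degrees, less where a joint would pass 70% of its speed; a pose out of reach is approached as far as the arm can. A call with a gripper value outside its range is refused whole. The fingers move at their own pace and stop on an object; FORCE is the grip in N (left out, the last holds). Time passes only in rows, so rows that repeat a pose let the fingers close. It gives the time, the measured TCP pose, the force and the opening at its end, in the units of the state.
- telemetry.read_state(): the state, without advancing time (a new reading comes with each control period).
- read_camera(name): name is "scene" or "top" or "wrist"; returns the picture (420x560x3 uint8, red, green, blue); there is no depth.
- camera_model(name): a dict with "vfov" (degrees; the focal length in pixels is half the picture's height over the tangent of half this angle, whatever the lens; pixels are square), "cx", "cy" (the principal point, pixels), "rvec" (rotation vector, rad) and "tvec" (3), from world to camera coordinates, as OpenCV has them. Camera axes: x right, y down, z forward; pixel columns grow to the right and rows downward; lengths in m; the calibration is good to about 2 mm. A picture is of the moment at which its call begins: read the wrist's pose just before it. camera_model takes no time and is no camera call; for the wrist camera it gives the pose at the moment of the call.
- workorder.hand_in(): hands the job in, once; it reports no verdict.
The state is a dict: "t": time; "qpos": joint angles; "qd": joint speeds; "joint_efforts": joint torques, N m; "eef_pos": TCP position; "tcp_rot": TCP orientation; "contact_force": force on the tool from outside, world axes, zero at the start; "torque": the same for the moment, N m; "opening": finger opening in m.
Only numpy, scipy, OpenCV 4.12 (cv2) and the standard library are available. Lean on these libraries where they do the work, as an engineer would, in place of code of your own. Each camera call takes 0.05 s, during which the arm holds its last target.

## Working session

There is one attempt and no reset: what is moved stays moved. The work goes in short steps, Python scripts to look and compute and a shell command to move; the robot and the scene stay as the last step left them, time stands still between calls to the robot, and variables do not carry over. Pictures are saved under pics/ and viewed, and the job is handed in when it is done.

```bash
ls; mkdir -p pics; python3 - <<'E'
from cell import telemetry, read_camera, camera_model, ctrl
import cv2
s=telemetry.read_state();print(s['t'],s['eef_pos'],s['tcp_rot'],s['opening'],ctrl.pinch_z)
for n in ['scene','top']:
    cv2.imwrite(f'pics/{n}0.png',read_camera(n)[:,:,::-1]);print(n,camera_model(n))
E
```

```text
pics
0.0 [ 0.29391875 -0.66216632  0.19194313] [[ 4.05798466e-01 -9.13962277e-01 -7.49105417e-04]
 [-9.13961320e-01 -4.05799131e-01  1.33061734e-03]
 [-1.52012038e-03  1.44690900e-04 -9.99998834e-01]] 0.08522495635110881 0.0187
scene {'vfov': 56.718286411038676, 'cx': 272.64410764357103, 'cy': 204.73104669578956, 'rvec': array([ 1.83456829,  1.63974075, -0.66809331]), 'tvec': array([-0.09478246, -0.35824212,  1.50624107])}
top {'vfov': 51.329030932653446, 'cx': 284.32084601500077, 'cy': 201.27277723730168, 'rvec': array([ 2.01356742, -2.20932224,  0.23360146]), 'tvec': array([0.05902762, 0.58769199, 1.29969833])}
```

View pics/scene0.png

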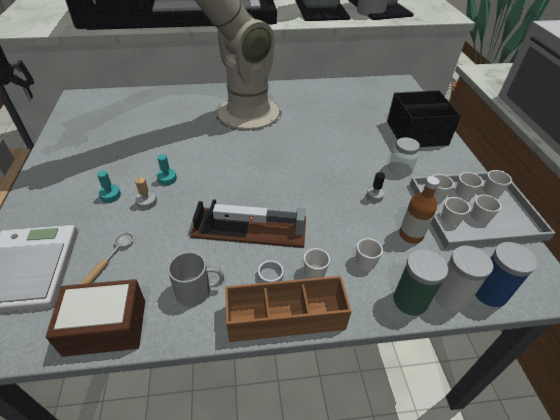

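View pics/top0.png

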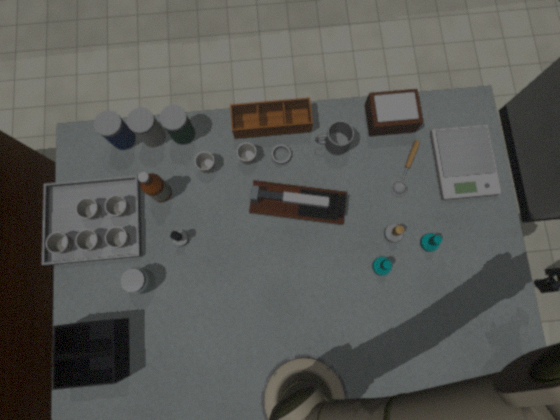

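```bash
python3 - <<'E'
import cv2
a=cv2.imread('pics/scene0.png');b=cv2.imread('pics/top0.png')
cv2.imwrite('pics/s1.png',cv2.resize(a[190:255,180:320],None,fx=5.5,fy=5.5,interpolation=cv2.INTER_CUBIC))
cv2.imwrite('pics/t1.png',cv2.resize(b[170:235,235:375],None,fx=5.5,fy=5.5,interpolation=cv2.INTER_CUBIC)*1)
cv2.imwrite('pics/s2.png',cv2.resize(a[145:220,85:195],None,fx=7,fy=7,interpolation=cv2.INTER_CUBIC))
cv2.imwrite('pics/t2.png',cv2.resize(b[210:285,360:460],None,fx=7,fy=7,interpolation=cv2.INTER_CUBIC))
E
```

```text
(no output)
```

View pics/s1.png

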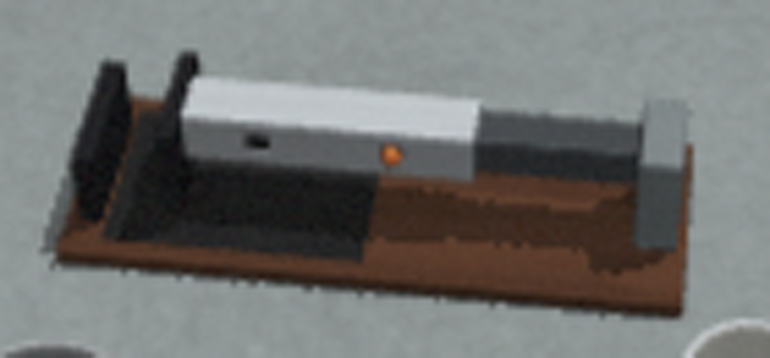

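View pics/t1.png

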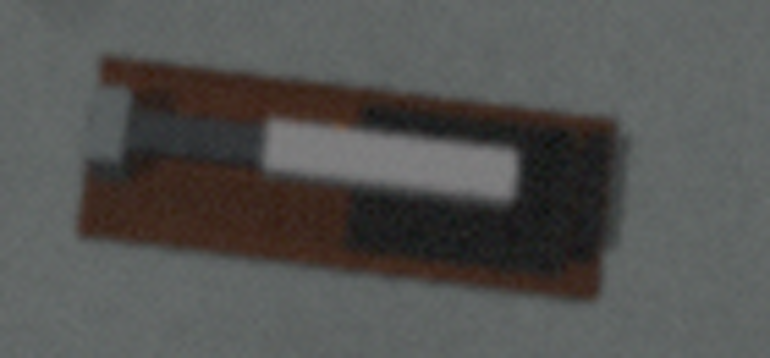

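View pics/s2.png

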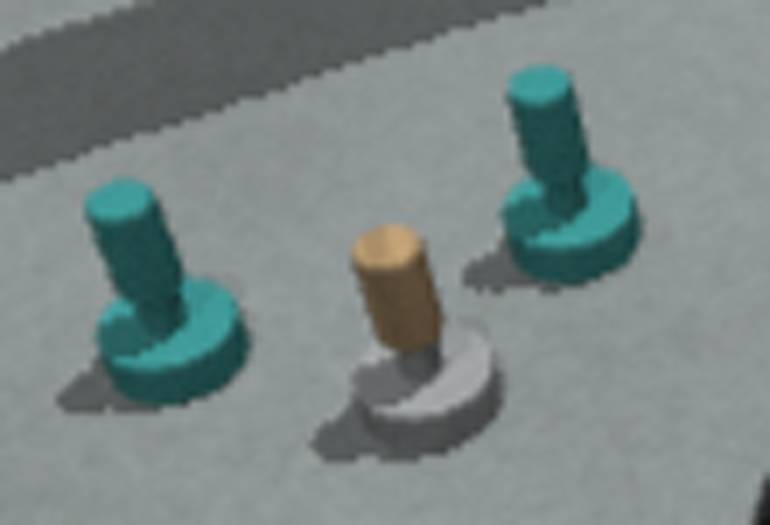

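View pics/t2.png

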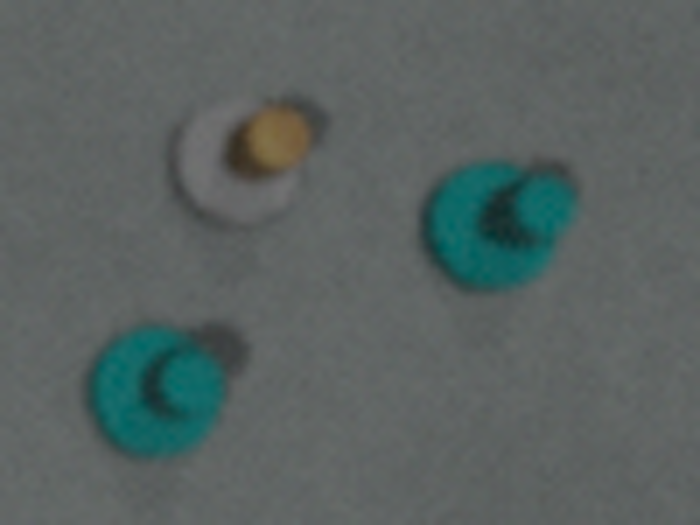

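```bash
cat > h.py <<'E'
import numpy as np,cv2
from scipy.optimize import least_squares
from cell import camera_model
def cam(n):
    c=camera_model(n);f=210/np.tan(np.radians(c['vfov'])/2)
    R=cv2.Rodrigues(np.array(c['rvec']))[0]
    return R,np.array(c['tvec']),f,c['cx'],c['cy']
def proj(C,P):
    R,t,f,cx,cy=C;q=np.atleast_2d(P)@R.T+t
    return np.c_[f*q[:,0]/q[:,2]+cx,f*q[:,1]/q[:,2]+cy]
def back(C,uv,z):
    R,t,f,cx,cy=C;o=-R.T@t;d=R.T@np.array([(uv[0]-cx)/f,(uv[1]-cy)/f,1]);return o+d*(z-o[2])/d[2]
def crop(p,off,s): return ((np.array(p,float)+.5)/s-.5)+off
E
python3 - <<'E'
from h import *
S=cam('scene');T=cam('top')
so=(180,190);to=(235,170)
obs=[ # cam, crop px, local
(S,(391,154),(.019,0,.055)),(S,(188,77),(-.014,-.102,.069)),(S,(183,121),(.014,-.102,.069)),(S,(480,101),(-.014,.04,.069)),(S,(476,143),(.014,.04,.069)),
(T,(268,119),(.014,.04,.069)),(T,(262,171),(-.014,.04,.069)),(T,(519,149),(.014,-.102,.069)),(T,(515,201),(-.014,-.102,.069))]
pl=[(S,(60,253),(.055,0,.01)),(S,(683,304),(.055,1,.01)),(T,(103,57),(.055,1,.01)),(T,(613,120),(.055,0,.01)),(T,(598,298),(-.055,0,.01)),(T,(80,236),(-.055,1,.01))]
def P(v,L): 
    c,s=np.cos(v[2]),np.sin(v[2]);x,y,z=L
    return [v[0]+c*x-s*y,v[1]+s*x+c*y,z]
def res(v):
    r=[]
    for C,p,L in obs: r.append(proj(C,P(v,L))[0]-crop(p,so if C is S else to,5.5))
    for C,p,L in pl:
        L=(L[0],v[3]+.308*L[1],L[2]);r.append(proj(C,P(v,L))[0]-crop(p,so if C is S else to,5.5))
    return np.array(r)
r=least_squares(lambda v:res(v).ravel(),[.65,0,0,-.165])
print(r.x,np.degrees(r.x[2]));print(res(r.x).round(1).tolist())
for C,p,z,o,n in [(S,(391,154),.055,so,'btn'),]:
    print(n,back(C,crop(p,o,5.5),z))
# tamper
print('handle top S',back(S,crop((391,247),(85,145),7),.09),'T',back(T,crop((278,138),(360,210),7),.09))
print('base top T',back(T,crop((238,162),(360,210),7),.022), 'S base top',back(S,crop((428,372),(85,145),7),.022))
E
```

```text
[ 0.59811841 -0.0326772  -0.21293558 -0.16144518] -12.200309841689732
[[0.1, 1.3], [1.0, -0.1], [-0.2, -0.8], [0.2, -0.4], [-0.2, -0.6], [0.4, 0.3], [0.4, -0.4], [0.1, 0.2], [-0.0, -0.5], [-0.7, -0.3], [0.6, -0.1], [-0.3, -0.1], [0.7, -0.6], [0.3, 0.2], [-0.8, 0.1]]
btn [ 0.61204498 -0.03649274  0.055     ]
handle top S [ 0.46928373 -0.33154324  0.09      ] T [ 0.46680874 -0.3316663   0.09      ]
base top T [ 0.46605417 -0.33089606  0.022     ] S base top [ 0.47004309 -0.3314468   0.022     ]
```

```bash
cat >> h.py <<'E'
def rel(target,yaw):
    """tool-frame shift cm and dr (rad) to target TCP with tool x at yaw(deg), z down"""
    from cell import telemetry
    from scipy.spatial.transform import Rotation as Ro
    s=telemetry.read_state();R=np.array(s['tcp_rot']);p=np.array(s['eef_pos'])
    c,n=np.cos(np.radians(yaw)),np.sin(np.radians(yaw))
    Rt=np.array([[c,n,0],[n,-c,0],[0,0,-1]])
    print('t',s['t'],'xyz cm',(R.T@(np.array(target)-p)*100).round(2),'dr',Ro.from_matrix(R.T@Rt).as_rotvec().round(4))
D=np.array([.598,-.0327]);DY=-12.2
def dock(x,y,z):
    c,s=np.cos(np.radians(DY)),np.sin(np.radians(DY));return np.array([D[0]+c*x-s*y,D[1]+s*x+c*y,z])
E
python3 -c "
from h import *
rel(dock(0,0,.16),DY)"
```

```text
t 0.1 xyz cm [-45.19 -53.33   3.26] dr [-5.0e-04  1.3e-03 -9.4e-01]
```

```bash
python3 -m inch '{"xyz":[[-4.5,-5.3,0.3],[-9,-10.6,0.6],[-13.5,-15.9,0.9],[-18,-21.2,1.2],[-22,-26,1.5],[-26,-31,1.8],[-30,-35.5,2.1],[-33,-39,2.3]],"dr":[[0,0,-0.1],[0,0,-0.22],[0,0,-0.35],[0,0,-0.48],[0,0,-0.6],[0,0,-0.72],[0,0,-0.84],[0,0,-0.94]],"grip":[6.5,6.5,6.5,6.5,6.5,6.5,6.5,6.5]}'; python3 -c "
from h import *
rel(dock(0,0,.16),DY)"
```

```text
t: 0.9
eef_pos: [0.4689, -0.3012, 0.1748]
tcp_rot: [[0.978, -0.207, -0.0], [-0.207, -0.978, -0.0], [-0.0, 0.0, -1.0]]
contact_force: [0.6, -0.6, 0.6]
opening: 0.0651
t 0.9 xyz cm [  7.08 -28.94   1.48] dr [0.     0.0001 0.0046]
```

```bash
python3 -m inch '{"xyz":[[1.1,-4.5,0.2],[2.2,-9,0.4],[3.3,-13.5,0.6],[4.4,-18,0.9],[5.5,-22.5,1.2],[6.4,-26,1.4],[7,-28.5,1.5],[7.1,-28.9,1.5]],"dr":[[0,0,0],[0,0,0],[0,0,0],[0,0,0],[0,0,0],[0,0,0],[0,0,0.005],[0,0,0.005]],"grip":[6.5,6.5,6.5,6.5,6.5,6.5,6.5,6.5]}'; python3 -c "
from h import *
from cell import read_camera
rel(dock(0,0,.16),DY)
C=cam('wrist')
im=read_camera('wrist')[:,:,::-1].copy();cv2.imwrite('pics/w0.png',im)
im=cv2.resize(im,None,fx=1.4,fy=1.4)
for p in [(.02,0,.055),(.014,-.102,.069),(-.014,-.102,.069),(.014,.04,.069),(-.014,.04,.069)]:
    q=proj(C,dock(*p))[0];print(p,q.round(0));cv2.circle(im,tuple((q*1.4).astype(int)),3,(0,255,0),1)
cv2.imwrite('pics/w0a.png',im)
"
```

```text
t: 1.7
eef_pos: [0.6, -0.0312, 0.1595]
tcp_rot: [[0.977, -0.211, 0.0], [-0.211, -0.977, 0.002], [-0.0, -0.002, -1.0]]
contact_force: [0.3, -0.7, 0.1]
opening: 0.0654
t 1.7 xyz cm [-0.17  0.19 -0.05] dr [-0.0019  0.0002 -0.0002]
(0.02, 0, 0.055) [304. 199.]
(0.014, -0.102, 0.069) [297. 303.]
(-0.014, -0.102, 0.069) [269. 303.]
(0.014, 0.04, 0.069) [299. 158.]
(-0.014, 0.04, 0.069) [266. 159.]
```

View pics/w0a.png

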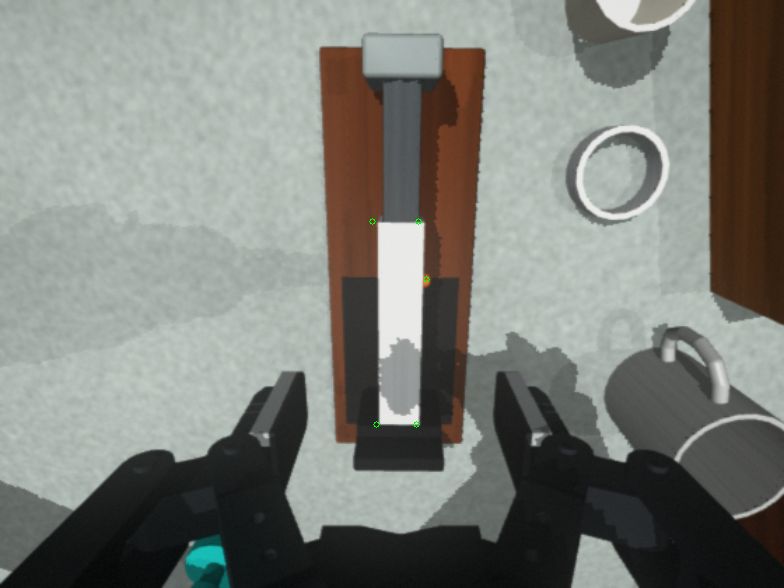

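```bash
python3 -c "
from h import *
from cell import telemetry
s=telemetry.read_state();p=np.array(s['eef_pos']);R=np.array(s['tcp_rot']);C=cam('wrist')
print(p)
for q in [[0,0,0],[0,0,-.02],[0,0,.09],[0,.1,.09],[0,-.04,.09],[0,-.1,.09],[.033,0,-.01],[-.033,0,-.01]]: print(q,proj(C,p+R@np.array(q))[0]*1.4)
z=.069
for a,b in [((378,222),(424,222)),((379,424),(420,424))]:
  l=back(C,np.array(a)/1.4,z);r=back(C,np.array(b)/1.4,z);m=(l+r)/2
  c,s_=np.cos(np.radians(DY)),np.sin(np.radians(DY));d=m[:2]-D;print(m,'dockxy',c*d[0]+s_*d[1],-s_*d[0]+c*d[1],np.linalg.norm(l-r))
"
```

```text
[ 0.59949034 -0.03283234  0.15947089]
[0, 0, 0] [397.47792286 341.56851509]
[0, 0, -0.02] [397.253491   362.39405976]
[0, 0, 0.09] [398.11313863 282.6253928 ]
[0, 0.1, 0.09] [398.38066786 420.0526563 ]
[0, -0.04, 0.09] [397.988595   218.64849396]
[0, -0.1, 0.09] [397.77826696 110.60495149]
[0.033, 0, -0.01] [476.73088594 351.3823637 ]
[-0.033, 0, -0.01] [317.99666997 351.5202137 ]
[0.60928509 0.00391955 0.069     ] dockxy 0.003291611531258418 0.038177349482479944 0.027687539036548095
[ 0.57821215 -0.13400168  0.069     ] dockxy 0.002066599899390946 -0.1031955329600104 0.028732528285906115
```

```bash
python3 -m inch '{"xyz":[[0,0,3],[0,0,6.5],[0,0,10],[0,0,11.8],[0,0,12.5],[0,0,12.5]],"dr":[[0,0,0.007],[0,0,0.007],[0,0,0.007],[0,0,0.007],[0,0,0.007],[0,0,0.007]],"grip":[6.5,6.5,6.5,6.5,6.5,6.5]}' 20; python3 -c "
from h import *
from cell import read_camera
D[:]=(.5995,-.033);
rel(dock(0,0,.034),-12.6)
im=read_camera('wrist')[:,:,::-1].copy()
cv2.imwrite('pics/w1.png',cv2.resize(im,None,fx=1.4,fy=1.4))
"
```

```text
t: 2.35
eef_pos: [0.5982, -0.0367, 0.0342]
tcp_rot: [[0.975, -0.224, -0.002], [-0.224, -0.975, -0.0], [-0.002, 0.001, -1.0]]
contact_force: [-0.2, -0.1, 0.8]
opening: 0.0651
t 2.35 xyz cm [ 0.05 -0.39  0.02] dr [ 0.0009  0.0017 -0.0062]
```

View pics/w1.png

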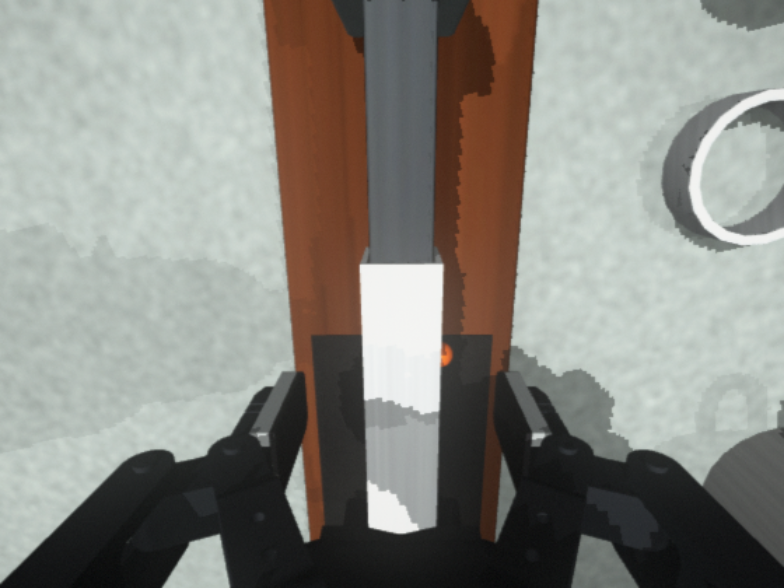

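```bash
python3 -c "
from h import *
from cell import telemetry
s=telemetry.read_state();p=np.array(s['eef_pos']);R=np.array(s['tcp_rot']);C=cam('wrist');print(p)
for q in [[.0325,-.011,-.019],[.0325,.011,-.019],[.0325,-.011,-.01],[.0325,.011,-.01],[.0325,-.011,-.03],[.0325,.011,-.03],[.02,0,-.021],[.02,-.01,-.021],[.02,.01,-.021]]: print(q,proj(C,p+R@np.array(q))[0]*1.4)
print(R.T@(back(C,np.array([447,355])/1.4,.055)-p),R.T@(back(C,np.array([442,265])/1.4,.069)-p),R.T@(back(C,np.array([361,265])/1.4,.069)-p))
"
```

```text
[ 0.59887771 -0.03645838  0.0351904 ]
[0.0325, -0.011, -0.019] [480.77128626 335.66806815]
[0.0325, 0.011, -0.019] [477.71957918 385.78922413]
[0.0325, -0.011, -0.01] [476.98269773 326.88091998]
[0.0325, 0.011, -0.01] [474.20628077 375.06801534]
[0.0325, -0.011, -0.03] [485.93766451 347.65082396]
[0.0325, 0.011, -0.03] [482.4904362  400.34800861]
[0.02, 0, -0.021] [448.22941466 363.54886992]
[0.02, -0.01, -0.021] [449.09273479 340.15237316]
[0.02, 0.01, -0.021] [447.39640771 386.12386122]
[ 0.01953521 -0.00312223 -0.01981377] [ 0.01515676 -0.04312675 -0.03383033] [-0.01198397 -0.04314674 -0.03382641]
```

```bash
python3 -c "
from h import *
from cell import read_camera,telemetry
im=read_camera('scene')[:,:,::-1].copy();cv2.imwrite('pics/s3.png',im)
s=telemetry.read_state();p=np.array(s['eef_pos']);R=np.array(s['tcp_rot']);C=cam('scene')
k=6
cr=cv2.resize(im[150:245,185:315],None,fx=k,fy=k,interpolation=cv2.INTER_CUBIC)
for q in [[.0325,-.011,0],[.0325,.011,0],[.0325,-.011,-.01],[.0325,.011,-.01],[.0325,-.011,-.03],[.0325,.011,-.03]]:
  u=(proj(C,p+R@np.array(q))[0]-(185,150)+.5)*k;print(q,u.round());cv2.circle(cr,tuple(u.astype(int)),4,(0,255,0),1)
cv2.imwrite('pics/s3a.png',cr)
C=cam('wrist');print(C[2]*1.4, [(C[0]@(p+R@np.array([0,0,z]))+C[1]).round(3) for z in (0,-.02,-.05)])
"
```

```text
[0.0325, -0.011, 0] [410. 473.]
[0.0325, 0.011, 0] [361. 468.]
[0.0325, -0.011, -0.01] [410. 458.]
[0.0325, 0.011, -0.01] [360. 453.]
[0.0325, -0.011, -0.03] [409. 427.]
[0.0325, 0.011, -0.03] [359. 422.]
448.5198038166675 [array([-0.001,  0.02 ,  0.196]), array([-0.001,  0.026,  0.177]), array([-0.001,  0.036,  0.149])]
```

View pics/s3a.png

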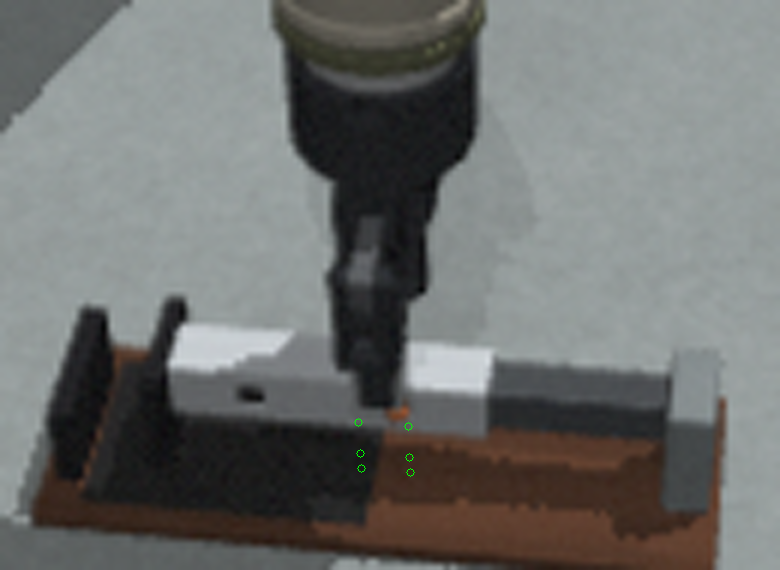

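```bash
python3 -m inch '{"xyz":[[0,0,-2],[0,0,-4],[0,0,-5],[0,0,-5],[0,0,-5],[0,0,-5],[0,0,-5],[0,0,-5]],"dr":[[0,0,0],[0,0,0],[0,0,0],[0,0,0],[0,0,0],[0,0,0],[0,0,0],[0,0,0]],"grip":[6.5,5,2.8,2.8,2.8,2.8,2.8,2.8]}' 20; python3 -c "
from h import *
from cell import read_camera,telemetry
s=telemetry.read_state();p=np.array(s['eef_pos']);R=np.array(s['tcp_rot']);print(s['opening'],p)
im=read_camera('scene')[:,:,::-1].copy();cv2.imwrite('pics/s4.png',im)
k=6;C=cam('scene')
cr=cv2.resize(im[130:225,185:315],None,fx=k,fy=k,interpolation=cv2.INTER_CUBIC)
for q in [[.014,-.011,0],[.014,.011,0],[.014,-.011,-.02],[.014,.011,-.02],[.014,-.011,-.04],[.014,.011,-.04]]:
  u=(proj(C,p+R@np.array(q))[0]-(185,130)+.5)*k;cv2.circle(cr,tuple(u.astype(int)),4,(0,255,0),1)
cv2.imwrite('pics/s4a.png',cr)
im=read_camera('wrist')[:,:,::-1].copy();C=cam('wrist');im=cv2.resize(im,None,fx=1.4,fy=1.4)
for q in [[.014,-.011,0],[-.014,-.011,0],[.014,-.011,-.02],[-.014,-.011,-.02],[.014,-.011,-.04],[-.014,-.011,-.04]]:
  u=(proj(C,p+R@np.array(q))[0])*1.4;cv2.circle(im,tuple(u.astype(int)),4,(0,255,0),1)
cv2.imwrite('pics/w2.png',im)
"
```

```text
t: 3.25
eef_pos: [0.5986, -0.0355, 0.0843]
tcp_rot: [[0.975, -0.223, -0.001], [-0.223, -0.975, 0.0], [-0.001, 0.0, -1.0]]
contact_force: [0.8, 0.5, -0.5]
opening: 0.0281
0.0281344453363967 [ 0.59859578 -0.03553944  0.08426138]
```

View pics/s4a.png

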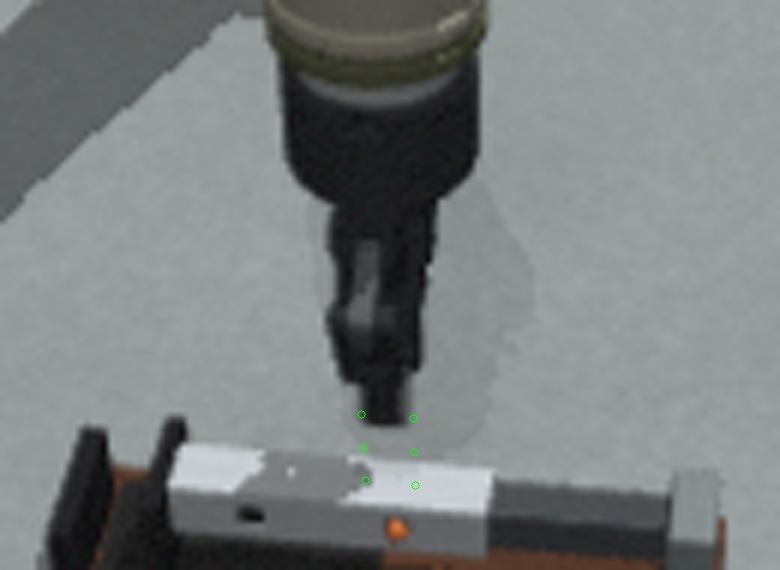

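View pics/w2.png

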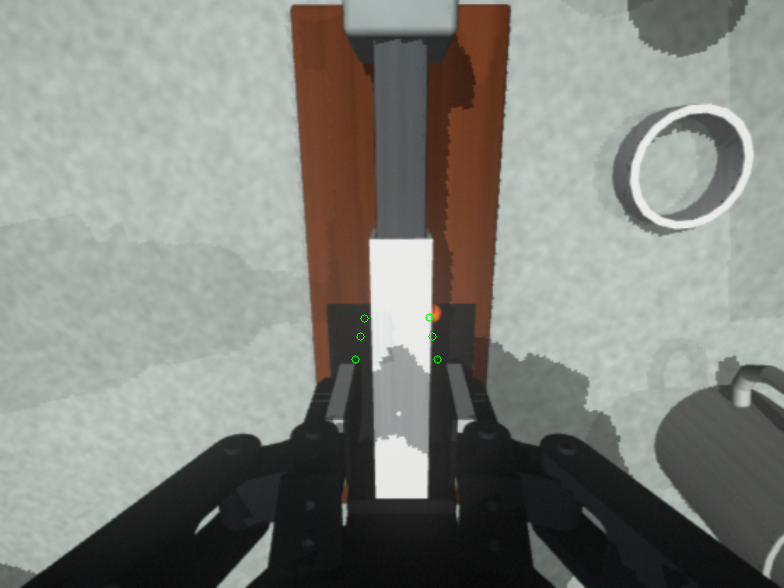

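```bash
python3 -c "
from h import *
from cell import telemetry
s=telemetry.read_state();p=np.array(s['eef_pos']);R=np.array(s['tcp_rot']);C=cam('wrist');print(p)
for u,z in [((435,313),.055),((370,238),.069),((433,238),.069)]: print(R.T@(back(C,np.array(u)/1.4,z)-p))
"
```

```text
[ 0.59874928 -0.03555341  0.08443772]
[ 0.0185418  -0.00232095  0.02942328]
[-0.01205348 -0.04275372  0.01544042]
[ 0.01564403 -0.04273661  0.01541937]
```

```bash
python3 -m inch '{"xyz":[[0.1,-0.28,0],[0.1,-0.28,0],[0.1,-0.28,1.5],[0.1,-0.28,3.5],[0.1,-0.28,5],[0.1,-0.28,5.5],[0.1,-0.28,6]],"dr":[[0,0,0],[0,0,0],[0,0,0],[0,0,0],[0,0,0],[0,0,0],[0,0,0]],"grip":[5.5,5.5,5.5,5.5,5.5,5.5,5.5]}' 20; python3 -c "
from h import *
from cell import read_camera,telemetry
im=read_camera('wrist')[:,:,::-1].copy()
cv2.imwrite('pics/w3.png',cv2.resize(im,None,fx=1.4,fy=1.4))
"
```

```text
t: 4.05
eef_pos: [0.6005, -0.033, 0.0245]
tcp_rot: [[0.975, -0.223, -0.001], [-0.223, -0.975, 0.0], [-0.001, 0.0, -1.0]]
contact_force: [0.0, 0.3, 0.2]
opening: 0.0552
```

View pics/w3.png

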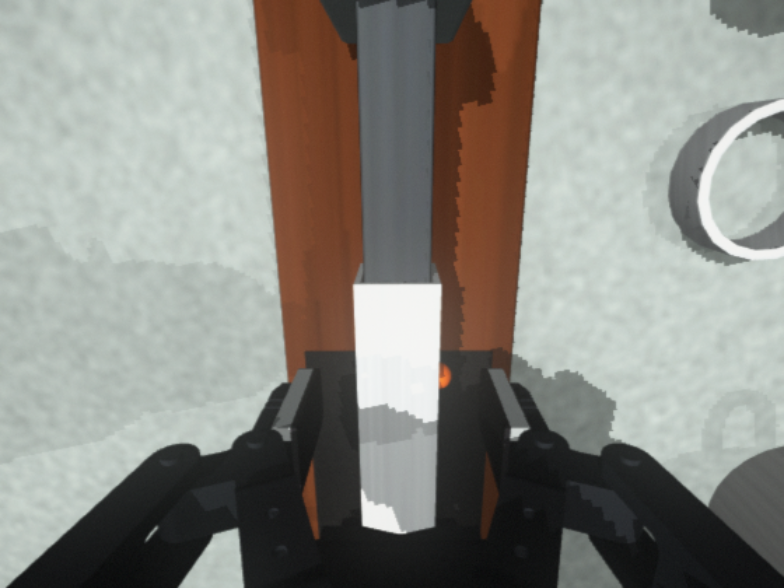

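```bash
python3 -m inch '{"xyz":[[-0.07,0,0.4],[-0.07,0,0.8],[-0.07,0,1.0]],"dr":[[0,0,0],[0,0,0],[0,0,0]],"grip":[5.5,5.5,5.5]}' 20; python3 -m inch '{"xyz":[[0,0,0.4],[0,0,0.8],[0,0,1.2],[0,0,1.2]],"dr":[[0,0,0],[0,0,0],[0,0,0],[0,0,0]],"grip":[5.5,5.5,5.5,5.5]}' 20;  python3 -c "
from h import *
from cell import read_camera,telemetry
im=read_camera('wrist')[:,:,::-1].copy()
cv2.imwrite('pics/w4.png',cv2.resize(im,None,fx=1.4,fy=1.4))
im=read_camera('scene')[:,:,::-1].copy()
cv2.imwrite('pics/s5.png',cv2.resize(im[150:245,185:315],None,fx=6,fy=6,interpolation=cv2.INTER_CUBIC))
"
```

```text
t: 4.4
eef_pos: [0.5999, -0.033, 0.0149]
tcp_rot: [[0.975, -0.223, 0.0], [-0.223, -0.975, -0.0], [0.0, -0.0, -1.0]]
contact_force: [-0.3, 0.1, 0.9]
opening: 0.0552
t: 4.8
eef_pos: [0.5995, -0.0329, 0.0023]
tcp_rot: [[0.975, -0.223, -0.001], [-0.223, -0.975, -0.0], [-0.001, 0.0, -1.0]]
contact_force: [-0.0, -0.7, 0.8]
opening: 0.0548
```

View pics/w4.png

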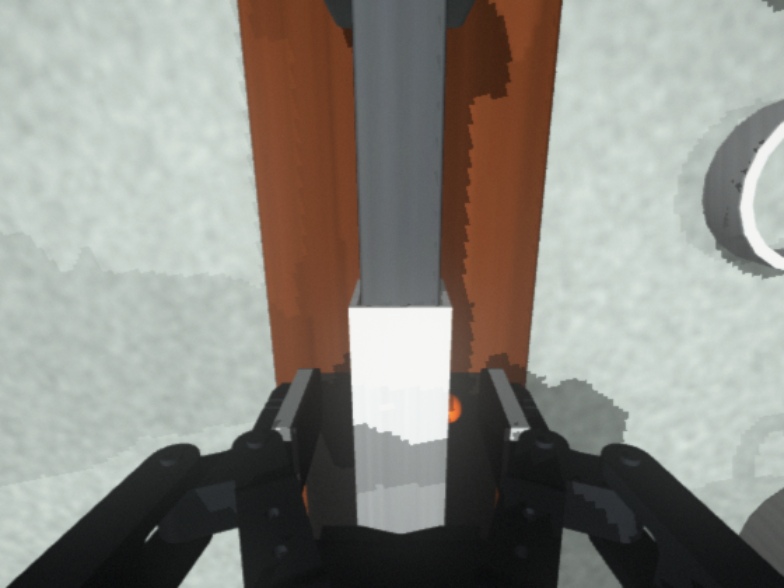

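View pics/s5.png

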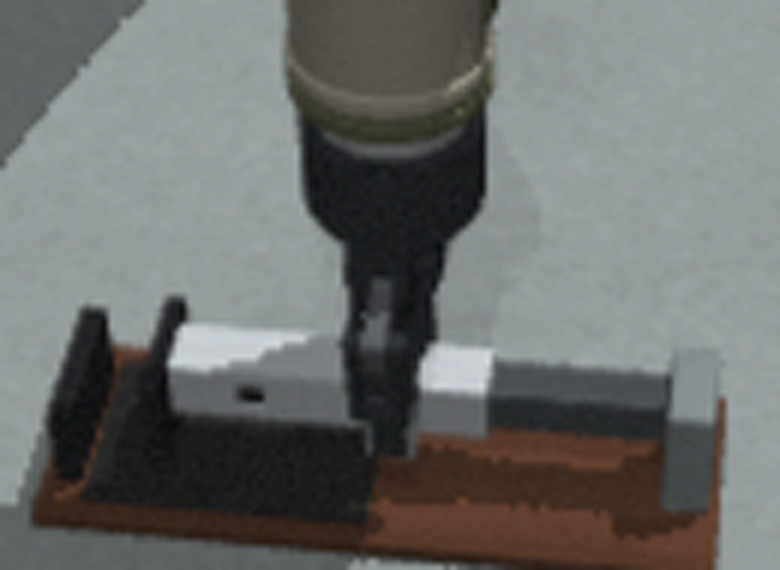

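```bash
python3 -c "
from h import *
from cell import telemetry
s=telemetry.read_state();p=np.array(s['eef_pos']);R=np.array(s['tcp_rot']);C=cam('wrist');print(p)
for u,z in [((456,409),.055),((348,307),.069),((452,307),.069)]: print(R.T@(back(C,np.array(u)/1.4,z)-p))
for z in (-.04,-.05,-.06):print(proj(C,p+R@np.array([.0275,-.011,z]))*1.4)
"
```

```text
[ 0.59976167 -0.03293733  0.00274715]
[ 0.01936443  0.00059944 -0.05225949]
[-0.01290063 -0.03985059 -0.06625372]
[ 0.01505254 -0.03982906 -0.06626342]
[[476.66124875 359.99843992]]
[[481.70470428 373.90787708]]
[[487.45437569 389.76499981]]
```

```bash
python3 -m inch '{"xyz":[[0,-0.05,0.3],[0,-0.05,0.6],[0,-0.05,0.6],[0,-0.05,0.6],[0,-0.05,0.6],[0,-0.05,0.6],[0,-0.05,0.6],[0,-0.05,0.6]],"dr":[[0,0,0],[0,0,0],[0,0,0],[0,0,0],[0,0,0],[0,0,0],[0,0,0],[0,0,0]],"grip":[5.5,5.5,4.5,4,3.6,3.2,2.8,2.6]}' 20;  python3 -c "
from h import *
from cell import read_camera,telemetry
im=read_camera('wrist')[:,:,::-1].copy()
cv2.imwrite('pics/w5.png',cv2.resize(im,None,fx=1.4,fy=1.4))
print(telemetry.read_state())
"
```

```text
t: 5.7
eef_pos: [0.5998, -0.0324, -0.0027]
tcp_rot: [[0.975, -0.223, -0.0], [-0.223, -0.975, -0.0], [-0.0, 0.0, -1.0]]
contact_force: [-0.9, -0.1, 5.3]
opening: 0.0277
{'t': 5.75, 'qpos': array([  4.83930773,  41.51429594, -10.75908483, 115.44839963,
        17.34259906,  24.54016258, -31.99080412]), 'qd': array([-0.00365683, -0.07183048, -0.0854041 , -0.00927997,  0.01066399,
        0.01710375,  0.04965504]), 'joint_efforts': array([ 5.63973072e-02, -7.02453089e+01, -1.48816131e+00, -1.22193021e+01,
       -3.35134508e-02, -2.18526609e-01, -8.12051282e-02]), 'eef_pos': array([ 0.59980757, -0.03235548, -0.00275986]), 'tcp_rot': array([[ 9.74867048e-01, -2.22787394e-01, -1.22595760e-04],
       [-2.22787404e-01, -9.74867051e-01, -7.87759846e-05],
       [-1.01964271e-04,  1.04108903e-04, -9.99999989e-01]]), 'contact_force': array([-1.1358346 , -0.94874023,  5.17984474]), 'torque': array([0.00474628, 0.19795104, 0.07777658]), 'opening': 0.027863975788701752}
```

View pics/w5.png

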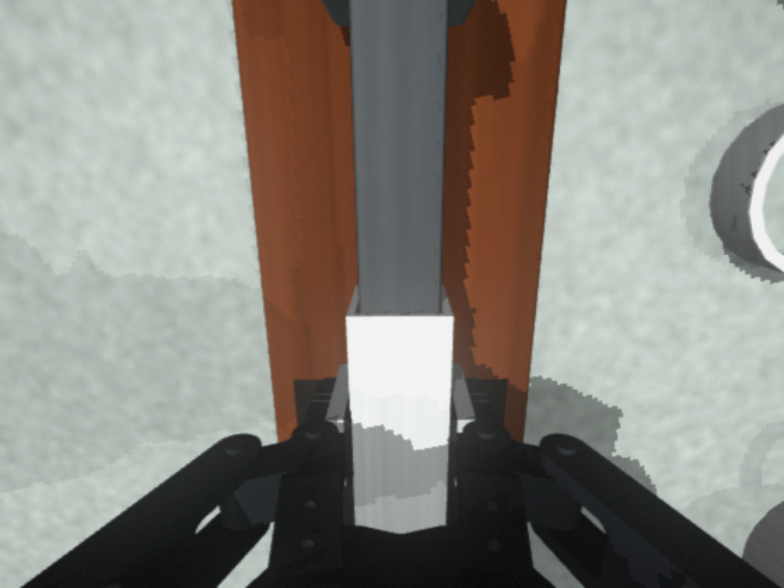

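```bash
python3 -m inch '{"xyz":[[0,-0.1,0],[0,-0.2,0],[0,-0.3,0],[0,-0.3,0]],"dr":[[0,0,0],[0,0,0],[0,0,0],[0,0,0]],"grip":[2.6,2.6,2.6,2.6]}' 20
```

```text
t: 6.15
eef_pos: [0.6002, -0.0307, -0.0027]
tcp_rot: [[0.975, -0.224, -0.001], [-0.224, -0.975, -0.001], [-0.0, 0.001, -1.0]]
contact_force: [-1.5, -2.9, 6.0]
opening: 0.0279
```

```bash
python3 -m inch '{"xyz":[[0,-0.1,0],[0,-0.2,0],[0,-0.2,0]],"dr":[[0,0,0],[0,0,0],[0,0,0]],"grip":[2.6,2.6,2.6]}' 20
```

```text
t: 6.45
eef_pos: [0.6005, -0.0293, -0.0028]
tcp_rot: [[0.975, -0.224, -0.001], [-0.224, -0.975, -0.002], [-0.001, 0.002, -1.0]]
contact_force: [-1.2, -4.3, 6.8]
opening: 0.0278
```

```bash
python3 -m inch '{"xyz":[[0,-0.1,0],[0,-0.2,0],[0,-0.2,0]],"dr":[[0,0,0],[0,0,0],[0,0,0]],"grip":[2.6,2.6,2.6]}' 20
```

```text
t: 6.75
eef_pos: [0.6007, -0.0283, -0.0028]
tcp_rot: [[0.974, -0.224, -0.001], [-0.224, -0.974, -0.003], [-0.001, 0.003, -1.0]]
contact_force: [-1.6, -7.8, 7.0]
opening: 0.0275
```

```bash
python3 -m inch '{"xyz":[[0,-0.1,0],[0,-0.1,0],[0,-0.1,0]],"dr":[[0,0,0],[0,0,0],[0,0,0]],"grip":[2.6,2.6,2.6]}' 20; python3 -c "
from h import *
from cell import read_camera,telemetry
im=read_camera('wrist')[:,:,::-1].copy()
cv2.imwrite('pics/w6.png',cv2.resize(im,None,fx=1.4,fy=1.4))
"
```

```text
t: 7.05
eef_pos: [0.6012, -0.026, -0.0027]
tcp_rot: [[0.975, -0.224, -0.001], [-0.224, -0.975, -0.002], [-0.0, 0.002, -1.0]]
contact_force: [-0.2, -3.5, 5.6]
opening: 0.028
```

View pics/w6.png

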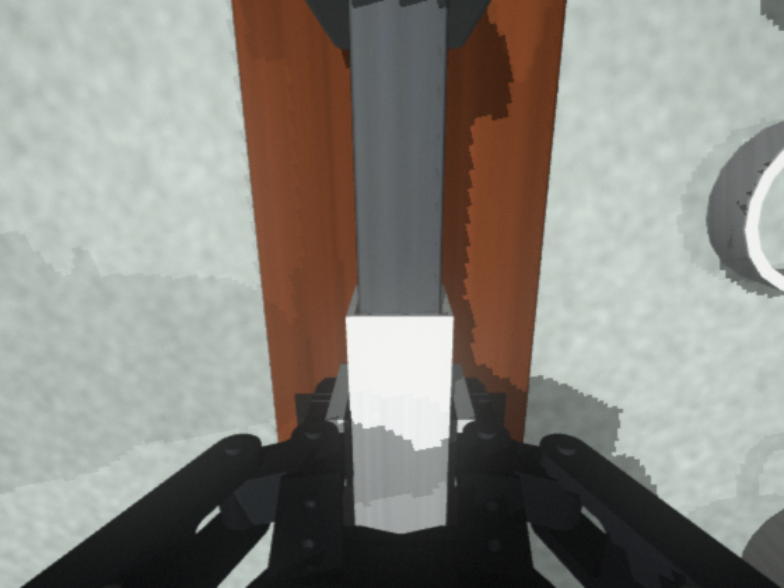

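```bash
python3 -m inch '{"xyz":[[0,-0.2,0],[0,-0.4,0],[0,-0.6,0],[0,-0.8,0],[0,-1.0,0],[0,-1.2,0],[0,-1.4,0],[0,-1.5,0]],"dr":[[0,0,0],[0,0,0],[0,0,0],[0,0,0],[0,0,0],[0,0,0],[0,0,0],[0,0,0]],"grip":[2.6,2.6,2.6,2.6,2.6,2.6,2.6,2.6]}' 20
```

```text
t: 7.9
eef_pos: [0.6046, -0.0111, -0.0028]
tcp_rot: [[0.975, -0.223, -0.001], [-0.223, -0.975, -0.001], [-0.001, 0.002, -1.0]]
contact_force: [-1.6, -3.6, 5.8]
opening: 0.0281
```

```bash
python3 -m inch '{"xyz":[[0,-0.2,0],[0,-0.4,0],[0,-0.6,0],[0,-0.8,0],[0,-1.0,0],[0,-1.2,0],[0,-1.3,0]],"dr":[[0,0,0],[0,0,0],[0,0,0],[0,0,0],[0,0,0],[0,0,0],[0,0,0]],"grip":[2.6,2.6,2.6,2.6,2.6,2.6,2.6]}' 20
```

```text
t: 8.6
eef_pos: [0.6074, 0.0016, -0.0028]
tcp_rot: [[0.975, -0.223, -0.001], [-0.223, -0.975, -0.001], [-0.001, 0.002, -1.0]]
contact_force: [-1.5, -2.9, 6.1]
opening: 0.0275
```

```bash
python3 -m inch '{"xyz":[[0,-0.1,0],[0,-0.2,0],[0,-0.3,0]],"dr":[[0,0,0],[0,0,0],[0,0,0]],"grip":[2.6,2.6,2.6]}' 20
```

```text
t: 8.9
eef_pos: [0.6081, 0.0044, -0.0028]
tcp_rot: [[0.975, -0.224, -0.001], [-0.224, -0.975, -0.001], [-0.001, 0.002, -1.0]]
contact_force: [-1.7, -2.5, 6.8]
opening: 0.0276
```

```bash
python3 -m inch '{"xyz":[[0,-0.1,0],[0,-0.2,0]],"dr":[[0,0,0],[0,0,0]],"grip":[2.6,2.6]}' 20
```

```text
t: 9.1
eef_pos: [0.6085, 0.0063, -0.0028]
tcp_rot: [[0.975, -0.224, -0.001], [-0.224, -0.975, -0.001], [-0.001, 0.002, -1.0]]
contact_force: [-1.3, -2.8, 6.7]
opening: 0.0282
```

```bash
python3 -m inch '{"xyz":[[0,-0.1,0],[0,-0.2,0]],"dr":[[0,0,0],[0,0,0]],"grip":[2.6,2.6]}' 20
```

```text
t: 9.3
eef_pos: [0.609, 0.0083, -0.0028]
tcp_rot: [[0.975, -0.223, -0.001], [-0.223, -0.975, -0.001], [-0.001, 0.002, -1.0]]
contact_force: [-2.1, -2.8, 5.9]
opening: 0.0277
```

```bash
python3 -m inch '{"xyz":[[0,-0.1,0],[0,-0.2,0]],"dr":[[0,0,0],[0,0,0]],"grip":[2.6,2.6]}' 20
```

```text
t: 9.5
eef_pos: [0.6094, 0.0102, -0.0028]
tcp_rot: [[0.975, -0.224, -0.001], [-0.224, -0.975, -0.001], [-0.001, 0.002, -1.0]]
contact_force: [-1.8, -4.0, 5.8]
opening: 0.0275
```

43.7 mm so far. Continuing one step at a time.

```bash
python3 -m inch '{"xyz":[[0,-0.1,0],[0,-0.2,0]],"dr":[[0,0,0],[0,0,0]],"grip":[2.6,2.6]}' 20
```

```text
t: 9.7
eef_pos: [0.6099, 0.0122, -0.0028]
tcp_rot: [[0.975, -0.223, -0.001], [-0.223, -0.975, -0.001], [-0.001, 0.002, -1.0]]
contact_force: [-1.9, -3.1, 6.0]
opening: 0.0279
```

```bash
python3 -m inch '{"xyz":[[0,-0.1,0],[0,-0.2,0]],"dr":[[0,0,0],[0,0,0]],"grip":[2.6,2.6]}' 20
```

```text
t: 9.9
eef_pos: [0.6103, 0.0141, -0.0028]
tcp_rot: [[0.975, -0.224, -0.001], [-0.224, -0.975, -0.001], [-0.001, 0.002, -1.0]]
contact_force: [-1.8, -4.9, 6.6]
opening: 0.0278
```

```bash
python3 -m inch '{"xyz":[[0,-0.1,0],[0,-0.1,0]],"dr":[[0,0,0],[0,0,0]],"grip":[2.6,2.6]}' 20
```

```text
t: 10.1
eef_pos: [0.6107, 0.0157, -0.0027]
tcp_rot: [[0.975, -0.223, -0.001], [-0.223, -0.975, -0.001], [-0.0, 0.001, -1.0]]
contact_force: [-1.6, -2.2, 6.3]
opening: 0.0281
```

```bash
python3 -m inch '{"xyz":[[0,-0.1,0],[0,-0.2,0]],"dr":[[0,0,0],[0,0,0]],"grip":[2.6,2.6]}' 20
```

```text
t: 10.3
eef_pos: [0.6109, 0.017, -0.0028]
tcp_rot: [[0.975, -0.224, -0.001], [-0.224, -0.975, -0.001], [-0.001, 0.002, -1.0]]
contact_force: [-1.9, -4.7, 7.2]
opening: 0.0276
```

```bash
python3 -m inch '{"xyz":[[0,-0.1,0],[0,-0.1,0]],"dr":[[0,0,0],[0,0,0]],"grip":[2.6,2.6]}' 20
```

```text
t: 10.5
eef_pos: [0.6113, 0.0185, -0.0028]
tcp_rot: [[0.975, -0.223, -0.001], [-0.223, -0.975, -0.001], [-0.001, 0.001, -1.0]]
contact_force: [-1.9, -2.2, 6.3]
opening: 0.0274
```

```bash
python3 -m inch '{"xyz":[[0,-0.1,0],[0,-0.2,0]],"dr":[[0,0,0],[0,0,0]],"grip":[2.6,2.6]}' 20
```

```text
t: 10.7
eef_pos: [0.6116, 0.0199, -0.0027]
tcp_rot: [[0.975, -0.223, -0.001], [-0.224, -0.975, -0.002], [-0.001, 0.002, -1.0]]
contact_force: [-2.1, -3.3, 6.8]
opening: 0.0279
```

```bash
python3 -m inch '{"xyz":[[0,-0.1,0],[0,-0.2,0]],"dr":[[0,0,0],[0,0,0]],"grip":[2.6,2.6]}' 20
```

```text
t: 10.9
eef_pos: [0.612, 0.0219, -0.0028]
tcp_rot: [[0.975, -0.223, -0.001], [-0.223, -0.975, -0.001], [-0.001, 0.002, -1.0]]
contact_force: [-2.5, -2.4, 6.2]
opening: 0.0279
```

```bash
python3 -m inch '{"xyz":[[0,-0.1,0],[0,-0.2,0]],"dr":[[0,0,0],[0,0,0]],"grip":[2.6,2.6]}' 20
```

```text
t: 11.1
eef_pos: [0.6125, 0.0239, -0.0028]
tcp_rot: [[0.975, -0.223, -0.001], [-0.223, -0.975, -0.001], [-0.001, 0.002, -1.0]]
contact_force: [-2.7, -2.5, 7.0]
opening: 0.0277
```

```bash
python3 -m inch '{"xyz":[[0,-0.1,0],[0,-0.2,0]],"dr":[[0,0,0],[0,0,0]],"grip":[2.6,2.6]}' 20
```

```text
t: 11.3
eef_pos: [0.613, 0.026, -0.0027]
tcp_rot: [[0.975, -0.223, -0.001], [-0.223, -0.975, -0.001], [-0.001, 0.001, -1.0]]
contact_force: [-1.9, -3.8, 6.9]
opening: 0.0277
```

```bash
python3 -m inch '{"xyz":[[0,-0.1,0],[0,-0.2,0]],"dr":[[0,0,0],[0,0,0]],"grip":[2.6,2.6]}' 20
```

```text
t: 11.5
eef_pos: [0.6135, 0.0285, -0.0027]
tcp_rot: [[0.975, -0.223, -0.001], [-0.223, -0.975, -0.001], [-0.0, 0.001, -1.0]]
contact_force: [-0.7, 0.8, 4.6]
opening: 0.0277
```

```bash
python3 -c "
from h import *
from cell import read_camera,telemetry
im=read_camera('scene')[:,:,::-1].copy()
cv2.imwrite('pics/s6.png',cv2.resize(im[150:245,185:315],None,fx=6,fy=6,interpolation=cv2.INTER_CUBIC))
"; sleep 0
```

```text
(no output)
```

View pics/s6.png

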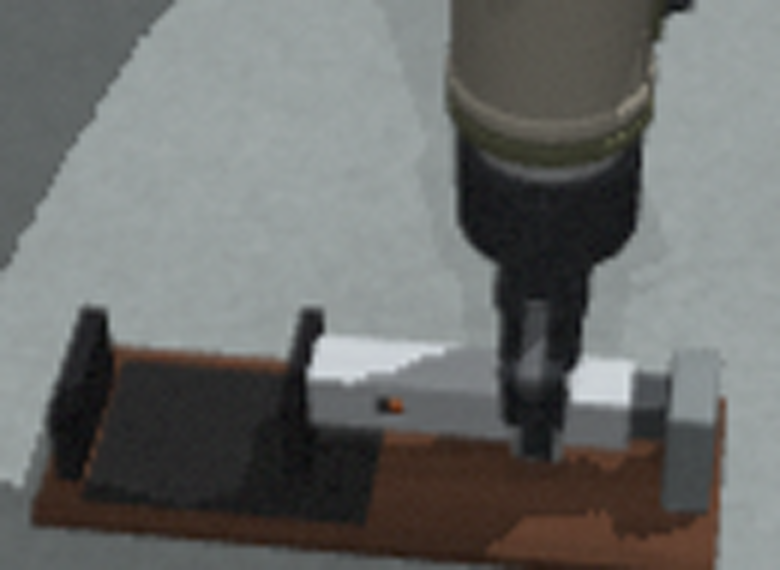

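```bash
python3 -m inch '{"xyz":[[0,-0.1,0],[0,-0.1,0]],"dr":[[0,0,0],[0,0,0]],"grip":[2.6,2.6]}' 20
```

```text
t: 11.75
eef_pos: [0.614, 0.0304, -0.0028]
tcp_rot: [[0.975, -0.223, -0.0], [-0.223, -0.975, 0.0], [-0.0, -0.0, -1.0]]
contact_force: [-1.1, 1.2, 5.4]
opening: 0.0276
```

```bash
python3 -m inch '{"xyz":[[0,-0.1,0],[0,-0.1,0]],"dr":[[0,0,0],[0,0,0]],"grip":[2.6,2.6]}' 20
```

```text
t: 11.95
eef_pos: [0.6141, 0.0308, -0.0027]
tcp_rot: [[0.975, -0.223, -0.001], [-0.223, -0.975, -0.0], [-0.0, 0.0, -1.0]]
contact_force: [-1.2, 0.4, 6.3]
opening: 0.0274
```

```bash
python3 -m inch '{"xyz":[[0,-0.1,0],[0,-0.1,0]],"dr":[[0,0,0],[0,0,0]],"grip":[2.6,2.6]}' 20; python3 -c "
from h import *
from cell import read_camera,telemetry
im=read_camera('scene')[:,:,::-1].copy()
cv2.imwrite('pics/s7.png',cv2.resize(im[190:235,215:315],None,fx=8,fy=8,interpolation=cv2.INTER_CUBIC))
"; sleep 0
```

```text
t: 12.15
eef_pos: [0.6142, 0.0316, -0.0027]
tcp_rot: [[0.975, -0.223, -0.001], [-0.223, -0.975, -0.001], [-0.001, 0.001, -1.0]]
contact_force: [-2.2, -0.1, 7.6]
opening: 0.0279
```

View pics/s7.png

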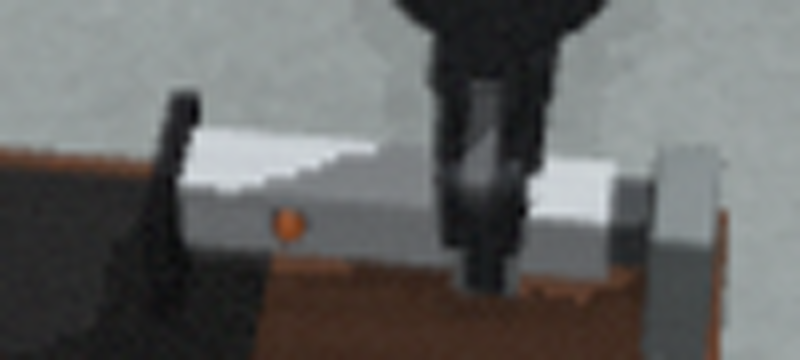

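```bash
python3 -m inch '{"xyz":[[0,-0.05,0],[0,-0.1,0],[0,-0.1,0]],"dr":[[0,0,0],[0,0,0],[0,0,0]],"grip":[2.6,2.6,2.6]}' 20
```

```text
t: 12.5
eef_pos: [0.6144, 0.0324, -0.0028]
tcp_rot: [[0.975, -0.223, -0.001], [-0.223, -0.975, -0.001], [-0.001, 0.001, -1.0]]
contact_force: [-2.1, -1.5, 6.4]
opening: 0.0277
```

```bash
python3 -m inch '{"xyz":[[0,-0.05,0],[0,-0.1,0],[0,-0.1,0]],"dr":[[0,0,0],[0,0,0],[0,0,0]],"grip":[2.6,2.6,2.6]}' 20
```

```text
t: 12.8
eef_pos: [0.6145, 0.0329, -0.0028]
tcp_rot: [[0.975, -0.223, -0.001], [-0.223, -0.975, -0.001], [-0.001, 0.001, -1.0]]
contact_force: [-3.3, -2.4, 6.1]
opening: 0.0277
```

```bash
python3 -m inch '{"xyz":[[0,-0.05,0],[0,-0.1,0],[0,-0.1,0]],"dr":[[0,0,0],[0,0,0],[0,0,0]],"grip":[2.6,2.6,2.6]}' 20; python3 -c "
from h import *
from cell import read_camera,telemetry
im=read_camera('scene')[:,:,::-1].copy()
cv2.imwrite('pics/s8.png',cv2.resize(im[190:235,215:315],None,fx=8,fy=8,interpolation=cv2.INTER_CUBIC))
"; sleep 0
```

```text
t: 13.1
eef_pos: [0.6146, 0.0331, -0.0028]
tcp_rot: [[0.975, -0.224, -0.001], [-0.224, -0.975, -0.002], [-0.001, 0.002, -1.0]]
contact_force: [-2.8, -4.6, 7.9]
opening: 0.0278
```

View pics/s8.png

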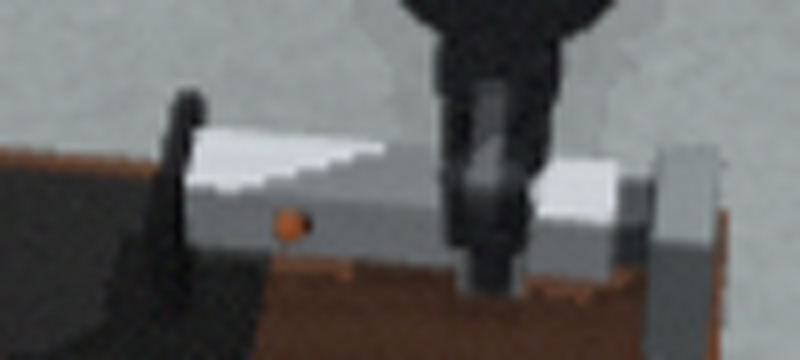

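```bash
python3 -m inch '{"xyz":[[0,0.1,0],[0,0.18,0],[0,0.18,0],[0,0.18,0],[0,0.18,0],[0,0.18,0]],"dr":[[0,0,0],[0,0,0],[0,0,0],[0,0,0],[0,0,0],[0,0,0]],"grip":[2.7,2.7,4,5.5,5.5,5.5]}' 20
```

```text
t: 13.75
eef_pos: [0.6148, 0.0331, -0.0033]
tcp_rot: [[0.975, -0.223, -0.0], [-0.223, -0.975, -0.0], [-0.0, 0.0, -1.0]]
contact_force: [-0.0, -0.1, 0.2]
opening: 0.0549
```

```bash
python3 -m inch '{"xyz":[[0,0,-2],[0,0,-5],[0,0,-9],[0,0,-13],[0,0,-16],[0,0,-17]],"dr":[[0,0,0],[0,0,0],[0,0,0],[0,0,0],[0,0,0],[0,0,0]],"grip":[5.5,5.5,6.5,6.5,6.5,6.5]}' 20;python3 -c "
from h import *
rel((.468,-.331,.15),-45)
from cell import read_camera
im=read_camera('scene')[:,:,::-1].copy()
cv2.imwrite('pics/s9.png',cv2.resize(im[175:255,175:320],None,fx=5.5,fy=5.5,interpolation=cv2.INTER_CUBIC))"
```

```text
t: 14.35
eef_pos: [0.6164, 0.0333, 0.1703]
tcp_rot: [[0.975, -0.223, 0.005], [-0.223, -0.975, 0.0], [0.004, -0.001, -1.0]]
contact_force: [0.2, 0.1, 0.4]
opening: 0.0653
t 14.35 xyz cm [-6.34 38.82  1.95] dr [-0.0027 -0.0039  0.5602]
```

View pics/s9.png

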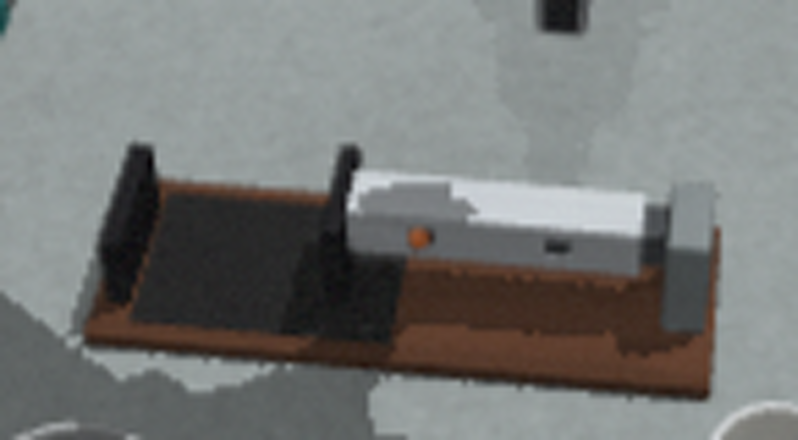

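```bash
python3 -c "
from h import *
rel((.468,-.331,.14),-12.6)"; python3 -m inch '{"xyz":[[-0.6,4.5,0],[-1.2,9,0],[-1.9,13.5,0],[-2.6,18,0],[-3.4,22.5,0],[-4.2,27,0.5],[-5,31.5,1],[-5.7,35.5,2]],"dr":[[0,0,0],[0,0,0],[0,0,0],[0,0,0],[0,0,0],[0,0,0],[0,0,0],[0,0,0]],"grip":[6.5,6.5,6.5,6.5,6.5,6.5,6.5,6.5]}' 20;python3 -c "
from h import *
rel((.468,-.331,.14),-12.6)"
```

```text
t 14.4 xyz cm [-6.34 38.82  2.94] dr [-0.0013 -0.0044 -0.0054]
t: 15.2
eef_pos: [0.4785, -0.3023, 0.1457]
tcp_rot: [[0.975, -0.224, -0.001], [-0.224, -0.975, 0.0], [-0.001, 0.0, -1.0]]
contact_force: [0.9, 0.2, 0.2]
opening: 0.0649
t 15.2 xyz cm [-0.38  3.04  0.57] dr [ 0.0001  0.0011 -0.006 ]
```

```bash
python3 -m inch '{"xyz":[[-0.2,2.2,0.4],[-0.38,3,0.57],[-0.38,3,0.57]],"dr":[[0,0,0],[0,0,0],[0,0,0]],"grip":[6.5,6.5,6.5]}' 20;python3 -c "
from h import *
from cell import read_camera,telemetry
rel((.468,-.331,.14),-12.6)
s=telemetry.read_state();p=np.array(s['eef_pos']);R=np.array(s['tcp_rot']);C=cam('wrist')
im=cv2.resize(read_camera('wrist')[:,:,::-1],None,fx=1.4,fy=1.4)
for z in(.09,.022):
  u=proj(C,[.468,-.331,z])[0]*1.4;print(u);cv2.circle(im,tuple(u.astype(int)),4,(0,255,0),1)
cv2.imwrite('pics/w7.png',im)"
```

```text
t: 15.5
eef_pos: [0.4689, -0.3289, 0.14]
tcp_rot: [[0.974, -0.225, -0.002], [-0.225, -0.974, 0.001], [-0.002, -0.001, -1.0]]
contact_force: [0.1, 0.1, 0.0]
opening: 0.0648
t 15.5 xyz cm [-0.04  0.23 -0.  ] dr [-0.0007  0.0019 -0.0067]
[397.43911129 307.73829918]
[398.08418746 274.28098241]
```

View pics/w7.png

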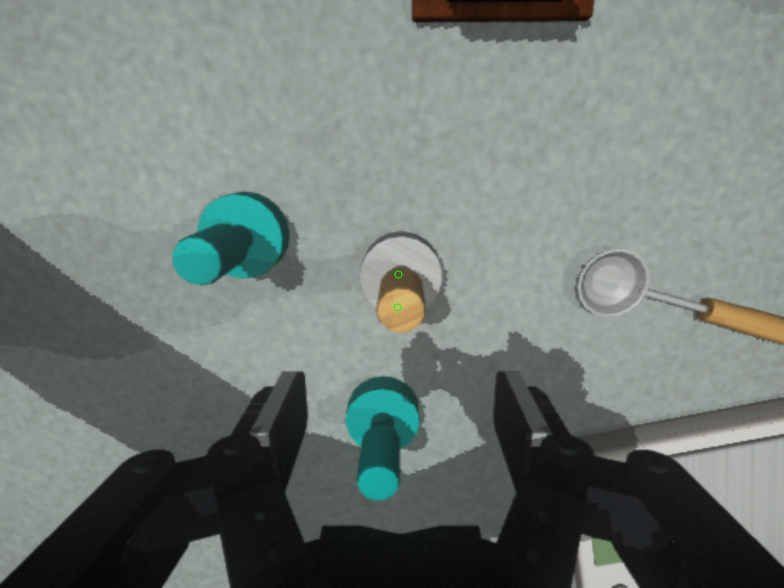

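```bash
python3 -m inch '{"xyz":[[0,0,3],[0,0,6.5],[0,0,9.5],[0,0,11.5],[0,0,12.8],[0,0,13.2],[0,0,13.2]],"dr":[[0,0,0],[0,0,0],[0,0,0],[0,0,0],[0,0,0],[0,0,0],[0,0,0]],"grip":[6.5,6.5,6.5,6.5,6.5,6.5,6.5]}' 20;python3 -c "
from h import *
from cell import read_camera,telemetry
rel((.468,-.331,.008),-12.9)
im=cv2.resize(read_camera('wrist')[:,:,::-1],None,fx=1.4,fy=1.4)
cv2.imwrite('pics/w8.png',im)
im=read_camera('scene')[:,:,::-1].copy()
cv2.imwrite('pics/s10.png',cv2.resize(im[120:220,75:205],None,fx=6,fy=6,interpolation=cv2.INTER_CUBIC))"
```

```text
t: 16.25
eef_pos: [0.4704, -0.3278, 0.0093]
tcp_rot: [[0.975, -0.222, -0.0], [-0.222, -0.975, 0.0], [-0.0, -0.0, -1.0]]
contact_force: [-0.1, -0.3, 1.0]
opening: 0.0652
t 16.25 xyz cm [-0.16  0.36  0.13] dr [-0.0003  0.0001  0.0015]
```

View pics/w8.png

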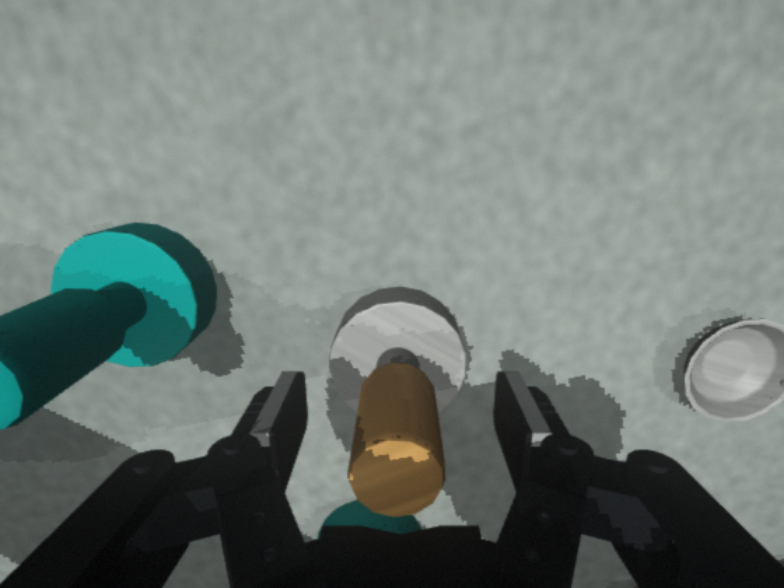

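View pics/s10.png

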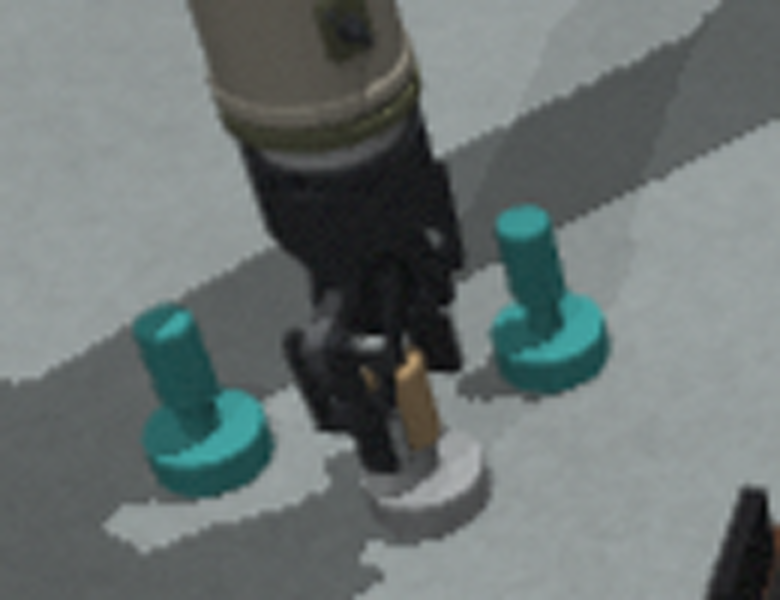

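```bash
python3 -c "
from h import *
from cell import read_camera,telemetry
s=telemetry.read_state();p=np.array(s['eef_pos']);R=np.array(s['tcp_rot']);C=cam('wrist')
print(p,R.T@(back(C,np.array((396,477))/1.4,.09)-p),R.T@(back(C,np.array((398,352))/1.4,.022)-p))
"
```

```text
[ 0.47057406 -0.32860736  0.0101089 ] [-7.27923030e-05  4.21518478e-03 -7.98900354e-02] [ 0.00024932 -0.00062865 -0.01189098]
```

```bash
python3 -m inch '{"xyz":[[-0.12,0.3,0.1],[-0.12,0.3,0.1],[-0.12,0.3,0.1],[-0.12,0.3,0.1],[-0.12,0.3,0.1],[-0.12,0.3,0.1],[-0.12,0.3,0.1],[-0.12,0.3,0.1]],"dr":[[0,0,0],[0,0,0],[0,0,0],[0,0,0],[0,0,0],[0,0,0],[0,0,0],[0,0,0]],"grip":[6,5,4,3.4,3,2.7,2.5,2.5]}' 30;python3 -c "
from h import *
from cell import read_camera,telemetry
im=cv2.resize(read_camera('wrist')[:,:,::-1],None,fx=1.4,fy=1.4)
cv2.imwrite('pics/w9.png',im)"
```

```text
t: 17.15
eef_pos: [0.4683, -0.3315, 0.0084]
tcp_rot: [[0.975, -0.223, 0.0], [-0.223, -0.975, -0.0], [0.001, 0.0, -1.0]]
contact_force: [0.5, -0.1, 2.3]
opening: 0.0275
```

View pics/w9.png

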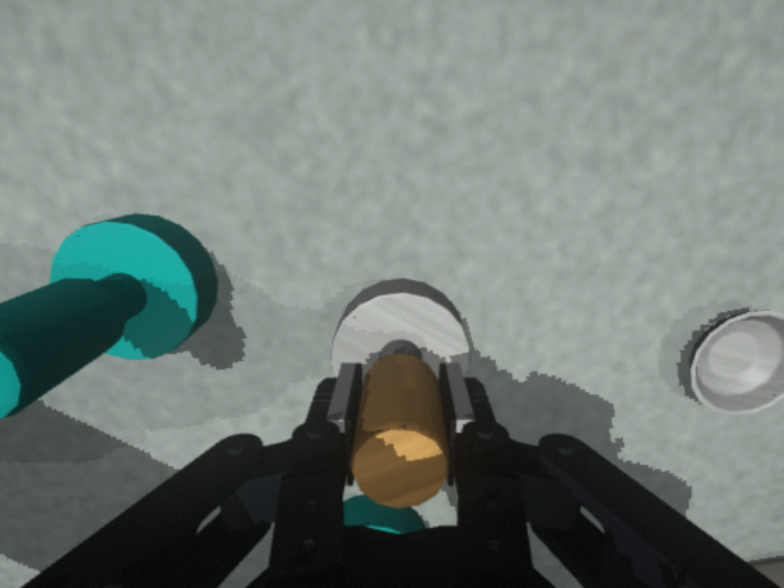

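```bash
sed -i 's/^D=.*/D=np.array([.5997,-.0327]);DY=-12.75/' h.py; python3 -m inch '{"xyz":[[0,0,-0.5],[0,0,-1.5],[0,0,-4],[0,0,-8],[0,0,-11],[0,0,-12],[0,0,-12]],"dr":[[0,0,0],[0,0,0],[0,0,0],[0,0,0],[0,0,0],[0,0,0],[0,0,0]],"grip":[2.5,2.5,2.5,2.5,2.5,2.5,2.5]}' 30;python3 -c "
from h import *
from cell import read_camera,telemetry
print(dock(0,-.094,.11));rel(dock(0,-.094,.11),-12.8)
im=cv2.resize(read_camera('wrist')[:,:,::-1],None,fx=1.4,fy=1.4)
cv2.imwrite('pics/w10.png',im)"
```

```text
t: 17.9
eef_pos: [0.4682, -0.3318, 0.1295]
tcp_rot: [[0.975, -0.223, 0.002], [-0.223, -0.975, -0.001], [0.002, 0.001, -1.0]]
contact_force: [-0.1, 0.4, -4.4]
opening: 0.0273
[ 0.57895444 -0.12438218  0.11      ]
t 17.9 xyz cm [  6.15 -22.69   1.94] dr [ 0.001  -0.0022 -0.002 ]
```

View pics/w10.png

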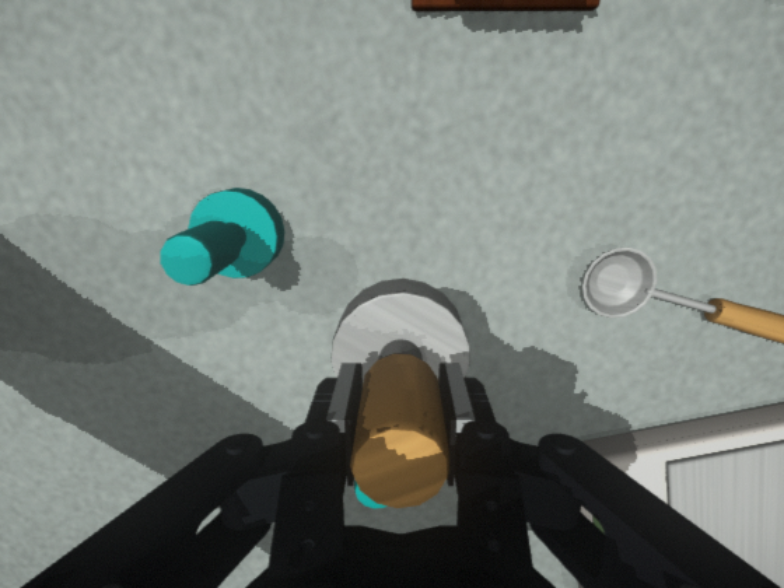

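```bash
python3 -m inch '{"xyz":[[0.5,-2,0],[1.5,-5.5,0],[2.5,-9.5,0],[3.6,-13.5,0],[4.7,-17.5,0],[5.6,-20.5,0],[6.1,-22.3,0],[6.15,-22.7,0]],"dr":[[0,0,0],[0,0,0],[0,0,0],[0,0,0],[0,0,0],[0,0,0],[0,0,0],[0,0,0]],"grip":[2.5,2.5,2.5,2.5,2.5,2.5,2.5,2.5]}' 30;python3 -m inch '{"xyz":[[0,0,1.5],[0,0,3],[0,0,3]],"dr":[[0,0,0],[0,0,0],[0,0,0]],"grip":[2.5,2.5,2.5]}' 30;python3 -c "
from h import *
from cell import read_camera,telemetry
rel(dock(0,-.094,.0184),-12.8)
im=cv2.resize(read_camera('wrist')[:,:,::-1],None,fx=1.4,fy=1.4)
cv2.imwrite('pics/w11.png',im)
im=read_camera('scene')[:,:,::-1].copy()
cv2.imwrite('pics/s11.png',cv2.resize(im[150:250,175:315],None,fx=5.5,fy=5.5,interpolation=cv2.INTER_CUBIC))"
```

```text
t: 18.75
eef_pos: [0.5787, -0.1203, 0.126]
tcp_rot: [[0.976, -0.219, -0.003], [-0.219, -0.976, 0.002], [-0.003, -0.001, -1.0]]
contact_force: [-0.6, 0.8, -3.9]
opening: 0.0272
t: 19.05
eef_pos: [0.5758, -0.1246, 0.0951]
tcp_rot: [[0.975, -0.224, -0.006], [-0.224, -0.975, 0.0], [-0.006, 0.001, -1.0]]
contact_force: [-0.1, -0.1, -3.9]
opening: 0.0272
t 19.05 xyz cm [ 0.35 -0.1   7.67] dr [ 0.0011  0.0059 -0.0024]
```

View pics/w11.png

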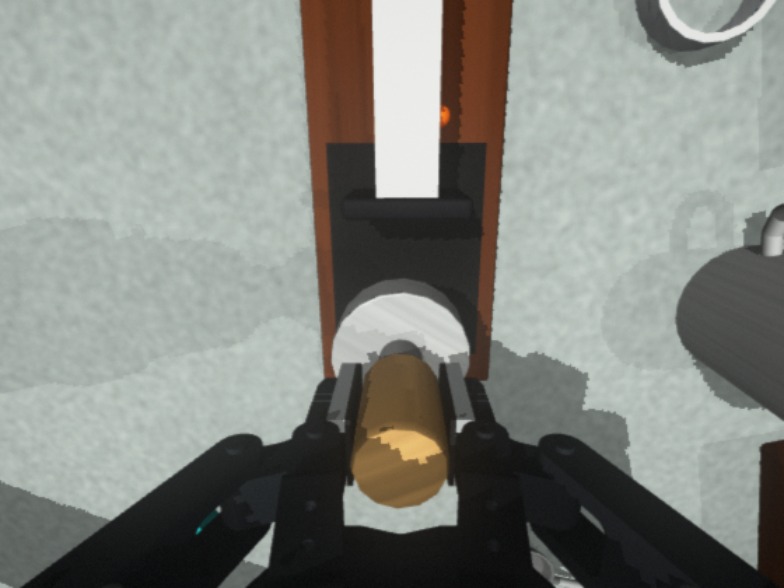

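View pics/s11.png

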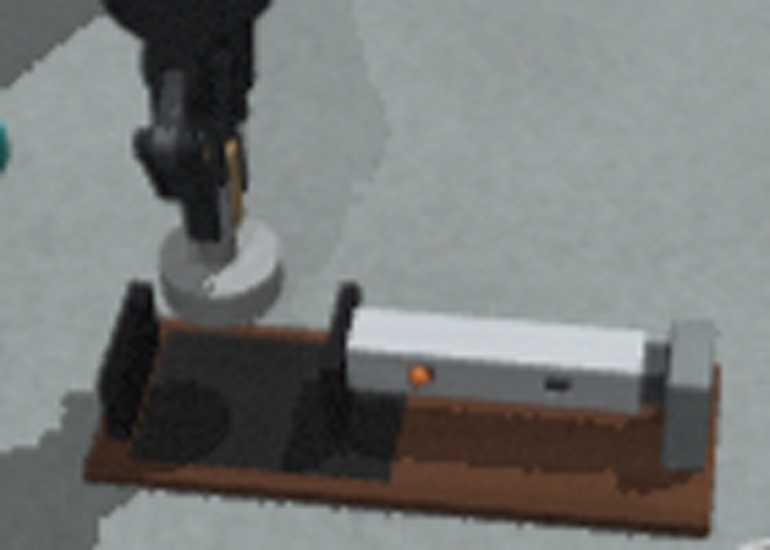

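```bash
python3 -c "
from h import *
from cell import read_camera,telemetry
C=cam('scene');f=lambda P:((proj(C,P)[0]-(175,150)+.5)*5.5).round()
print('stop top inner corners',f(dock(-.035,-.142,.055)),f(dock(.035,-.142,.055)),'floor',f(dock(-.035,-.142,.01)),f(dock(.035,-.142,.01)))
print('jaw top corners bay side',f(dock(-.03,-.0465,.071)),f(dock(.03,-.0465,.071)))
print('tgt',f(dock(0,-.094,.01)),'edges',f(dock(0,-.123,.01)),f(dock(0,-.065,.01)))
s=telemetry.read_state();p=np.array(s['eef_pos']);print(p);p[2]=.0867
for d in(-.029,0,.029):
  q=p+dock(0,d,0)-dock(0,0,0);print('tamper now',d,f(q))
c=cam('wrist');R=np.array(s['tcp_rot'])
for u,z in [((444,116),.055),((374,198),.069),((440,198),.069),((344,201),.071),((471,201),.071)]:
  w=back(c,np.array(u)/1.4,z);print(R.T@(w-s['eef_pos']))
"
```

```text
stop top inner corners [155. 282.] [121. 383.] floor [165. 344.] [132. 445.]
jaw top corners bay side [339. 281.] [318. 369.]
tgt [242. 402.] edges [186. 397.] [299. 406.]
[ 0.57745931 -0.12449585  0.09722068]
tamper now -0.029 [169. 286.]
tamper now 0 [229. 291.]
tamper now 0.029 [288. 296.]
[ 0.02143878 -0.09425442  0.04211281]
[-0.01067813 -0.05868279  0.0282138 ]
[ 0.01938195 -0.0586703   0.02813839]
[-0.02415636 -0.05756625  0.02624824]
[ 0.03324887 -0.05754307  0.02610425]
```

```bash
python3 -m inch '{"xyz":[[0.1,-0.1,1],[0.2,-0.2,3],[0.2,-0.2,5],[0.2,-0.2,6.3],[0.2,-0.2,7],[0.2,-0.2,7],[0.2,-0.2,7]],"dr":[[0,0,0],[0,0,0],[0,0,0],[0,0,0],[0,0,0],[0,0,0],[0,0,0]],"grip":[2.5,2.5,2.5,2.5,2.5,2.5,2.5]}' 30;python3 -c "
from h import *
from cell import read_camera,telemetry
rel(dock(0,-.092,.0184),-12.8)
im=cv2.resize(read_camera('wrist')[:,:,::-1],None,fx=1.4,fy=1.4)
cv2.imwrite('pics/w12.png',im)
im=read_camera('scene')[:,:,::-1].copy()
cv2.imwrite('pics/s12.png',cv2.resize(im[150:250,175:315],None,fx=5.5,fy=5.5,interpolation=cv2.INTER_CUBIC))"
```

```text
t: 19.85
eef_pos: [0.5813, -0.1223, 0.0286]
tcp_rot: [[0.975, -0.223, 0.001], [-0.223, -0.975, -0.0], [0.001, -0.0, -1.0]]
contact_force: [-0.2, 0.3, -3.5]
opening: 0.0275
t 19.85 xyz cm [-0.19  0.05  1.02] dr [-0.     -0.0006 -0.0016]
```

View pics/w12.png

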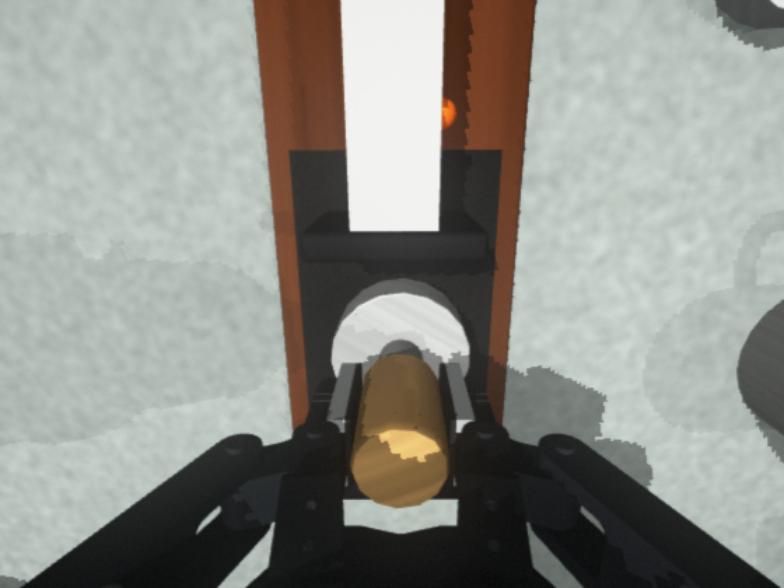

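View pics/s12.png

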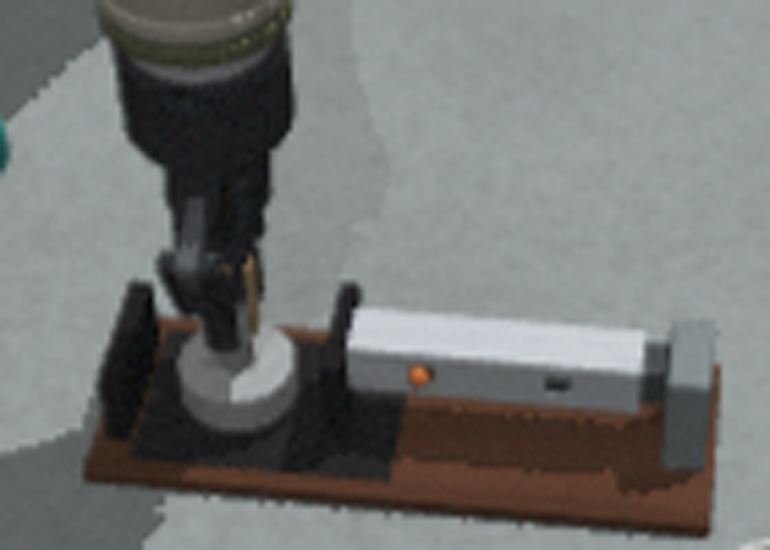

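```bash
python3 -m inch '{"xyz":[[-0.1,0,0.2],[-0.15,0,0.4],[-0.15,0,0.6],[-0.15,0,0.75],[-0.15,0,0.85],[-0.15,0,0.85]],"dr":[[0,0,0],[0,0,0],[0,0,0],[0,0,0],[0,0,0],[0,0,0]],"grip":[2.5,2.5,2.5,2.5,2.5,2.5]}' 30
```

```text
t: 20.55
eef_pos: [0.5794, -0.1219, 0.0195]
tcp_rot: [[0.975, -0.223, -0.0], [-0.223, -0.975, 0.0], [-0.0, 0.0, -1.0]]
contact_force: [0.0, -1.0, -4.9]
opening: 0.0275
```

```bash
python3 -m inch '{"xyz":[[0,0,0.05],[0,0,0.1],[0,0,0.1]],"dr":[[0,0,0],[0,0,0],[0,0,0]],"grip":[2.5,2.5,2.5]}' 30
```

```text
t: 20.85
eef_pos: [0.5795, -0.1219, 0.0187]
tcp_rot: [[0.975, -0.223, -0.0], [-0.223, -0.975, -0.0], [-0.0, 0.0, -1.0]]
contact_force: [0.5, -0.0, -3.5]
opening: 0.0272
```

```bash
python3 -m inch '{"xyz":[[0,0,0.05],[0,0,0.05],[0,0,0.05]],"dr":[[0,0,0],[0,0,0],[0,0,0]],"grip":[2.5,2.5,2.5]}' 30
```

```text
t: 21.15
eef_pos: [0.5796, -0.122, 0.0184]
tcp_rot: [[0.975, -0.223, 0.0], [-0.223, -0.975, -0.0], [0.0, 0.0, -1.0]]
contact_force: [-0.3, -0.3, -0.7]
opening: 0.0269
```

```bash
python3 -m inch '{"xyz":[[0,0,0.03],[0,0,0.03],[0,0,0.03],[0,0,0.03],[0,0,0.03],[0,0,0.03],[0,0,0.03]],"dr":[[0,0,0],[0,0,0],[0,0,0],[0,0,0],[0,0,0],[0,0,0],[0,0,0]],"grip":[2.5,2.9,3.3,4,5,6,6]}' 20;python3 -c "
from cell import read_camera
import cv2
im=cv2.resize(read_camera('wrist')[:,:,::-1],None,fx=1.4,fy=1.4)
cv2.imwrite('pics/w13.png',im)"
```

```text
t: 21.85
eef_pos: [0.5795, -0.1219, 0.0179]
tcp_rot: [[0.975, -0.223, -0.0], [-0.223, -0.975, 0.0], [-0.0, -0.0, -1.0]]
contact_force: [0.0, -0.2, 0.1]
opening: 0.0599
```

View pics/w13.png

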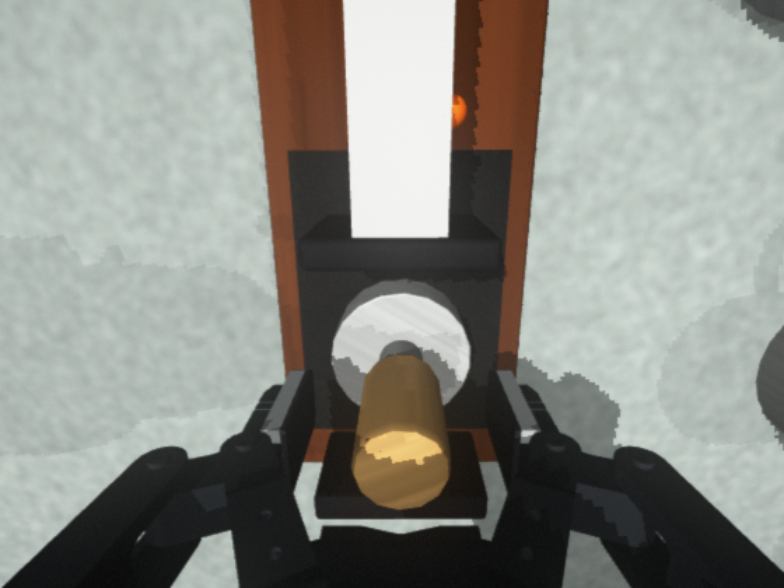

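Tamper stands upright, centred between jaw and stop, with the pads clear on both sides. I'll retreat straight up.

```bash
python3 -m inch '{"xyz":[[0,0,-1],[0,0,-3],[0,0,-6],[0,0,-10],[0,0,-14],[0,0,-17],[0,0,-18],[0,0,-18]],"dr":[[0,0,0],[0,0,0],[0,0,0],[0,0,0],[0,0,0],[0,0,0],[0,0,0],[0,0,0]],"grip":[6.5,6.5,6.5,6.5,6.5,6.5,6.5,6.5]}' 20
python3 -m inch '{"xyz":[[0,3,0],[0,6,0],[0,10,0],[0,14,0],[0,16,0],[0,16,0]],"dr":[[0,0,0],[0,0,0],[0,0,0],[0,0,0],[0,0,0],[0,0,0]],"grip":[6.5,6.5,6.5,6.5,6.5,6.5]}' 20
python3 -c "
from cell import read_camera
import cv2
im=read_camera('scene')[:,:,::-1].copy();cv2.imwrite('pics/s13f.png',im)
cv2.imwrite('pics/s13.png',cv2.resize(im[165:255,175:315],None,fx=5.5,fy=5.5,interpolation=cv2.INTER_CUBIC))"
```

```text
t: 22.7
eef_pos: [0.5802, -0.1221, 0.1999]
tcp_rot: [[0.975, -0.223, 0.003], [-0.223, -0.975, -0.001], [0.003, 0.0, -1.0]]
contact_force: [-0.2, 0.2, -0.9]
opening: 0.0648
t: 23.3
eef_pos: [0.5414, -0.2816, 0.1958]
tcp_rot: [[0.974, -0.228, -0.003], [-0.228, -0.974, -0.0], [-0.003, 0.001, -1.0]]
contact_force: [-0.1, 0.3, -0.3]
opening: 0.0648
```

View pics/s13.png

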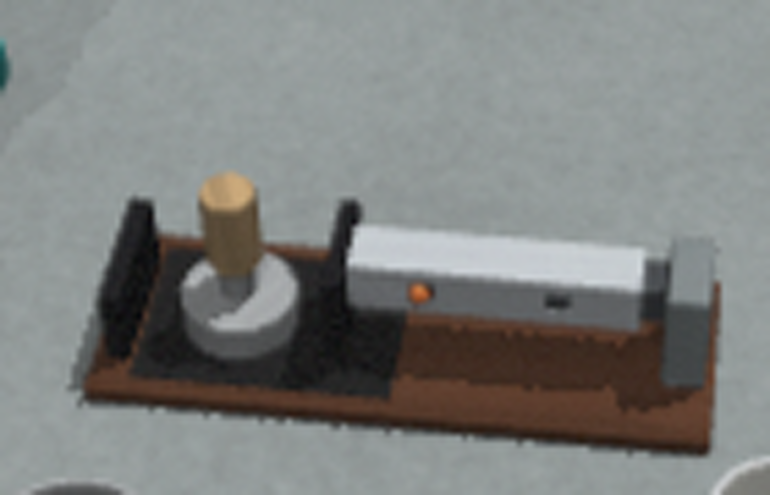

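View pics/s13f.png

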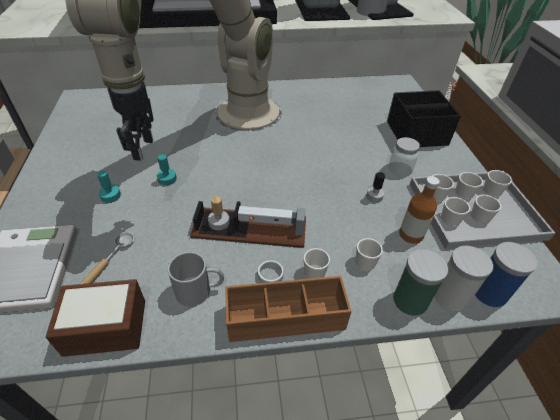

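The tamper stands upright in the bay (base around (240,310) in the crop). The button is out in the next hole at (421,292), and everything else is where it was.

```bash
python3 -c "
from cell import workorder
workorder.hand_in()"
```

```text
the job is handed in; nothing more can be done
```

The dock is widened and the big tamper is standing upright in the bay. I let go of it, raised and moved the gripper clear, then handed the job in at about 23.4 s of the 53 s allowed.

- **Sleeve:** I pinched the button flush at 20 N. The highest push force in any reading was about 8 N, when the button dipped under the hole's edge. I slid the sleeve in small steps until the button came out through the next hole. The last nudge met a firm stop, with the force at about 5 N after roughly 67 mm of gripper travel. The pictures show the button standing out in that hole.
- **Tamper:** The last readings put it on the bay floor with its weight gradually taken up before I opened the fingers. The final picture shows it upright, roughly centred between stop and jaw.
- **Everything else:** The final scene picture shows no other object moved. I compared this by eye only.

**Disagreements:**
- The fingertips showed about 37 to 40 mm behind the reported TCP, both in the scene and wrist pictures and in free descent. I set all heights from the pictures, so some commanded TCP heights were slightly below zero.
- The camera estimates differed from each other by 2 to 3 mm, within the clearances of the bay.

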